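# Get the driver ring from behind the spacers and fit it on the milling arbor

### The arm

A 6-joint arm with a two-finger parallel gripper is mounted at the origin on a cart in front of the work surface, level with it; the furniture and walls round the work are solid. World frame = base frame: x ahead of the robot, y to its left, z up, the work surface at z = 0. Lengths are in m, angles in degrees, forces in N, time in s.
With the tool pointing down it reaches from about 0.35 to 0.875 m from the base axis. Payload 4.2 kg.
Tool frame: the origin (TCP) lies at the very end of the fingers, on their centre line; the grasp point (between the pads) lies 19 mm behind it (tcp_to_grasp is the z of the grasp point in the tool frame, in m); z points along the fingers, y is the direction in which the jaws open and shut (so a half turn about z gives the same grasp; the last joint's range is limited). The gripper opens to 87 mm and grips with 3 to 60 N. Pads are 19 mm wide; open, the fingers measure 117 mm over their backs; the gripper's body (75 mm by 190 mm) begins 51 mm behind the grasp point.
Start: joints at [89.645, 22.042, 0.453, 0, -68.411, -14.817], TCP at [0.164, 0.603, 0.195] pointing down, gripper open.
Joint ranges: [-179.83, 179.83], [-69.29, 118.12], [-61.27, 80.66], [-181.25, 117.63], [-171.15, -9.14], [-177.46, 177.46]. Speed limits (degrees/s): [159.86, 159.86, 180, 180, 180, 180].

### API

Orientations are given as a 3x3 rotation matrix whose columns are the frame's x, y, z axes.
In Python, from station import sense, capture, camera_params, finish_job, tcp_to_grasp gives the robot as it stands.
- The arm moves only by the shell command python3 -m inch 'ROWS'. ROWS is JSON, a list of rows, each an object of numbers: "jaw": the closure in counts, from 0 (fully open) to 255 (shut); "x", "y", "z": the shift along the world's x, y, z normalised to -1 to 1, where 1 is 0.06 m; "ax", "ay", "az": the turn, a rotation vector about the world's x, y, z normalised to -1 to 1, where 1 is 10 degrees. A call has 1 to 12 rows; each row shifts and turns the pose as measured when the row begins; what a row does not reach is not made up. A row lasts 1/8 s, in which the tool goes at most 62.5 mm and 10.7 degrees, less where a joint would pass 70% of its speed; a pose out of reach is approached as far as the arm can. A call with a number of a shift or a turn outside -1 to 1 is refused whole. A call with a gripper value outside its range is refused whole. The fingers move at their own pace and stop on an object; the grip force is fixed at half the most. Time passes only in rows, so rows that do not move let the fingers close. It gives the time, the measured TCP pose, the force and the opening at its end, in the units of the state.
- sense(): the state, without advancing time (a new reading comes with each control period).
- capture(name): name is "side" or "top" or "wrist"; returns the picture (480x640x3 uint8, red, green, blue); there is no depth.
- camera_params(name): a dict with "vfov" (degrees; the focal length in pixels is half the picture's height over the tangent of half this angle, whatever the lens; pixels are square), "cx", "cy" (the principal point, pixels), "R" (3x3) and "t" (3): a world point X has camera coordinates R X + t. Camera axes: x right, y down, z forward; pixel columns grow to the right and rows downward; lengths in m; the calibration is good to about 2 mm. The wrist camera is an equidistant fisheye: a pixel r from the principal point sees the ray r / f radians off the axis. A picture is of the moment at which its call begins: read the wrist's pose just before it. camera_params takes no time and is no camera call; for the wrist camera it gives the pose at the moment of the call.
- finish_job(): hands the job in, once; it reports no verdict.
The state is a dict: "time_s": time; "joints": joint angles; "joint_velocities": joint speeds; "effort": joint torques, N m; "tcp_pos": TCP position; "ee_rot": TCP orientation; "wrist_force": force on the tool from outside, world axes, zero at the start; "moment": the same for the moment, N m; "gripper_width": opening from 0.0 (shut) to 1.0 (fully open).
Only numpy, scipy, OpenCV 4.12 (cv2) and the standard library are available. Lean on these libraries where they do the work, as an engineer would, in place of code of your own. Each camera call takes 0.05 s, during which the arm holds its last target.

### The job

The milling arbor in the fixture needs its driver ring, the one with a slot across its underside, which hangs rearmost on the full peg of the rack: hang the two plain spacers in front of it on the spare peg, then fit the driver ring on the arbor, slot down, turning it under light hand pressure until it drops over both driving dogs and lies flat on the flange. The parts are ground: do not force the ring down, do not let anything fall to the bench, leave the other things alone, and let go at the end.

Things in the scene. Friction and masses are not known exactly. Their poses are not given: they have to be found in the camera images.
- rack: Fixed blue-painted sheet-steel storage rack, 232 wide (y) x 145 deep at its feet, highest point 166 mm. Origin: centre of its underside on the bench. Its face slopes 28 degrees from level and looks up and toward -x of the rack, roughly toward the robot. Two equal pegs stand square on the face, 130 mm apart along the rack's y.
- peg_full: Fixed steel peg that carries the rings at the start, left or right one of the two. Origin: on its axis at the rack's face; z axis = peg axis, pointing out to the free end, leaning 28 degrees from vertical to the robot's side; y axis level. Root flange 36 mm diameter, z 0 to 8 mm; then 22 mm diameter to z = 69 mm, tapered to 14 mm at the end, z = 74 mm. From the root: driver_ring, spacer_a, spacer_b.
- peg_spare: The other peg of the rack, same size and axes as peg_full, empty at the start. Two spacers fully down on it lie with their undersides at z = 8 and 22 mm.
- spacer_a: Plain steel spacer ring, 60 mm outer diameter, 30 mm bore, 14 mm thick, about 0.22 kg. Origin: centre of its underside (the face toward the rack), z axis along its bore, pointing away from the rack at the start. The middle one of the three rings.
- spacer_b: Second spacer ring, the same as spacer_a; the frontmost of the three rings.
- driver_ring: Steel driver ring, 58 mm outer diameter, 28 mm bore, 20 mm thick, about 0.29 kg; rearmost of the three. Origin: centre of its underside, z axis along its bore. A straight slot 12 mm wide, 7 mm deep runs right across the underside along its x axis. It hangs with the underside toward the rack, the x axis pointing up the slope.
- fixture: Fixed grey holding fixture, base 105 x 105 x 14 mm, clamp screw on its -y side, with the dark steel milling arbor clamped upright in it. Origin: centre of its underside on the bench, z up. The arbor's angle in the clamp is not measured: the line through its two driving dogs lies anywhere within 0.5 rad either way of the fixture's x axis and must be found by feel. Wrung harder than 0.5 N m it slips round.
- seat (a point): Centre of the arbor's flange face (52 mm diameter), 100 mm above the bench, on which the driver ring must lie. Two dogs stand on it at opposite sides of the pilot: 8 mm wide, 6 mm high, 15 to 25.5 mm from the axis. Until slot and dogs meet within about 0.06 rad the ring rides on the dogs, 6 mm above its seat. Push 5 to 10 N, never more than 40 N.
- pilot_top (a point): Top centre of the arbor's pilot, the round steel spigot that enters the ring's bore, 30 mm above the flange face. The pilot is 26 mm in diameter, tapering over its last 5 mm to 19 mm at the top.
- grease_pot: Bystander: round pot, 63 mm diameter, 54 mm high; origin at its foot.
- hex_key: Bystander: black L-shaped hex key, 165 mm long, 8 mm thick, lying flat; origin under its middle.
- calliper: Bystander: digital calliper, 235 mm long, lying flat; origin under its middle.
- kit_box: Bystander: small carton, 86 x 105 x 28 mm; origin under its middle.

How it is judged:
By the outcome, as a careful person would: the job done as asked, in the order asked, and still so for the second after the job is handed in, with the robot touching nothing.
It also fails if it takes over 72 s, if anything falls off the work surface, if the arm or the gripper's body presses on something with over 40 N, if the wrist force passes 120 N, or if a joint passes its speed limit or range.

## Working session

There is one attempt and no reset: what is moved stays moved. The work goes in short steps, Python scripts to look and compute and a shell command to move; the robot and the scene stay as the last step left them, time stands still between calls to the robot, and variables do not carry over. Pictures are saved under pics/ and viewed, and the job is handed in when it is done.

```bash
ls; mkdir -p pics; python3 - <<'E'
from station import *
import cv2,json
s=sense();print({k:s[k] for k in s})
print(tcp_to_grasp)
for n in ("side","top","wrist"):
    p=camera_params(n);print(n,p)
    im=capture(n);cv2.imwrite(f"pics/{n}0.png",im[:,:,::-1])
E
```

```text
pics
{'time_s': 0.0, 'joints': array([ 8.96429151e+01,  2.20894108e+01,  3.80058194e-01, -2.99803679e-02,
       -6.84122610e+01, -1.48163893e+01]), 'joint_velocities': array([ 0.05962215, -0.02354055, -0.03406759, -0.05660563,  0.00944878,
        0.03089226]), 'effort': array([ 3.55694219e-04, -3.90659165e+01,  1.87403083e+01,  4.21978220e+00,
        1.09617761e-02, -1.93043743e-04]), 'tcp_pos': array([0.16339588, 0.60256798, 0.19367325]), 'ee_rot': array([[ 9.65087249e-01, -2.61928142e-01, -4.99771021e-04],
       [-2.61928609e-01, -9.65084925e-01, -2.11943430e-03],
       [ 7.28180115e-05,  2.17634335e-03, -9.99997629e-01]]), 'wrist_force': array([ 0.05786471,  0.49331017, -0.24785161]), 'moment': array([ 0.0442061 , -0.02457391,  0.02350165]), 'gripper_width': 0.9979707654571794}
-0.0187
side {'vfov': 43.377596422926224, 'cx': 321.80006895367075, 'cy': 240.70340964989444, 'R': array([[-0.99817891, -0.05783576,  0.01714346],
       [-0.04362994,  0.49593131, -0.86726499],
       [ 0.04165695, -0.86643359, -0.49755154]]), 't': array([0.50766561, 0.11617648, 1.27291497])}
top {'vfov': 55.9477385218511, 'cx': 321.54584148652583, 'cy': 236.61590152226438, 'R': array([[-0.00610738, -0.999898  ,  0.01291079],
       [-0.98516234,  0.00380187, -0.17158297],
       [ 0.17151638, -0.01376715, -0.98508507]]), 't': array([0.01963485, 0.51823087, 1.13172157])}
wrist {'vfov': 65.70646984690485, 'cx': 322.70292085540973, 'cy': 232.93871991265058, 'R': array([[-0.26188086, -0.96509731,  0.00236554],
       [-0.92586272,  0.25192477,  0.2816241 ],
       [-0.2723906 ,  0.0715618 , -0.9595219 ]]), 't': array([ 0.62298708, -0.03426254,  0.39084154])}
```

View pics/side0.png

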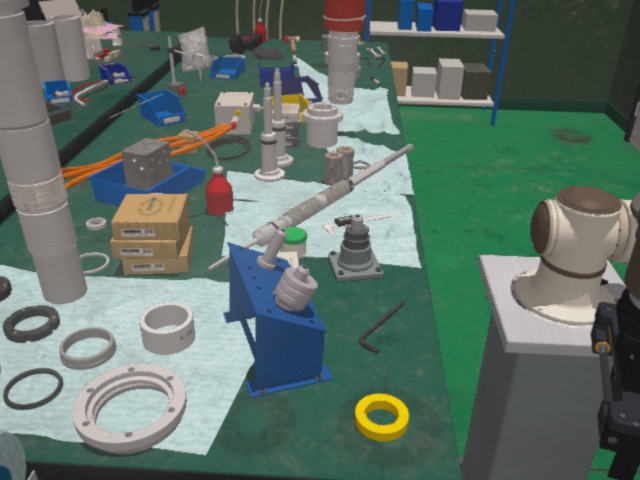

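View pics/top0.png

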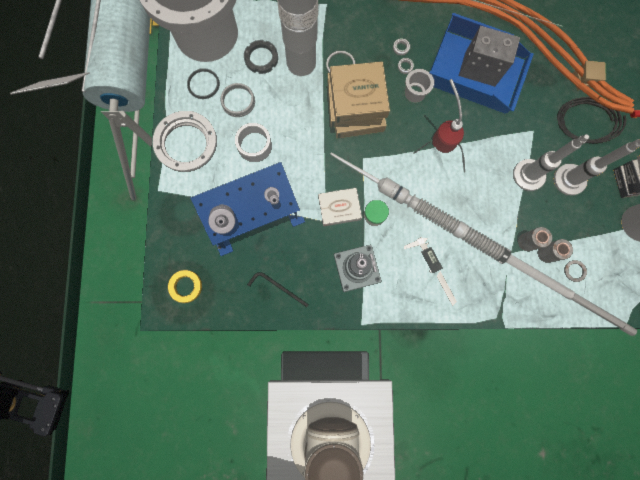

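View pics/wrist0.png

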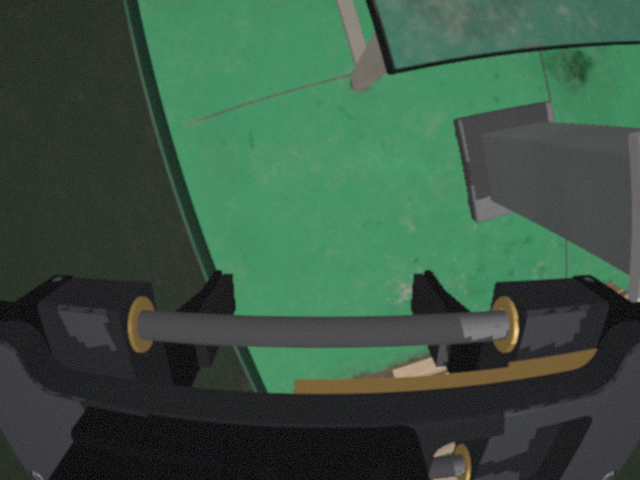

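```bash
cat > h.py <<'E'
import numpy as np,cv2
from station import *
def ray(n,u,v,P=None):
    P=P or camera_params(n)
    f=240/np.tan(np.radians(P["vfov"]/2)); a=np.array([u-P["cx"],v-P["cy"]])
    if n=="wrist":
        r=np.hypot(*a); th=r/f; d=np.r_[a/max(r,1e-9)*np.sin(th),np.cos(th)]
    else: d=np.r_[a/f,1]; d/=np.linalg.norm(d)
    R=np.array(P["R"]);t=np.array(P["t"])
    return -R.T@t, R.T@d
def proj(n,X,P=None):
    P=P or camera_params(n); f=240/np.tan(np.radians(P["vfov"]/2))
    c=np.array(P["R"])@np.asarray(X)+np.array(P["t"])
    if n=="wrist":
        r=np.hypot(c[0],c[1]); th=np.arctan2(r,c[2]); return np.array([P["cx"],P["cy"]])+f*th*c[:2]/r
    return np.array([P["cx"],P["cy"]])+f*c[:2]/c[2]
def tri(rays):
    A=np.zeros((3,3));b=np.zeros(3)
    for o,d in rays:
        M=np.eye(3)-np.outer(d,d);A+=M;b+=M@o
    X=np.linalg.solve(A,b)
    return X,[float(np.linalg.norm((np.eye(3)-np.outer(d,d))@(X-o))) for o,d in rays]
def plane(n,u,v,z,P=None):
    o,d=ray(n,u,v,P);return o+d*(z-o[2])/d[2]
E
python3 - <<'E'
import cv2
t=cv2.imread("pics/top0.png");s=cv2.imread("pics/side0.png")
cv2.imwrite("pics/t1.png",cv2.resize(t[155:260,180:310],None,fx=6,fy=5.7,interpolation=cv2.INTER_CUBIC))
cv2.imwrite("pics/t2.png",cv2.resize(t[235:300,325:395],None,fx=8,fy=8,interpolation=cv2.INTER_CUBIC))
cv2.imwrite("pics/s1.png",cv2.resize(s[210:400,215:335],None,fx=5,fy=3.1,interpolation=cv2.INTER_CUBIC))
cv2.imwrite("pics/s2.png",cv2.resize(s[205:285,320:390],None,fx=7,fy=7,interpolation=cv2.INTER_CUBIC))
E
```

```text
(no output)
```

View pics/t1.png

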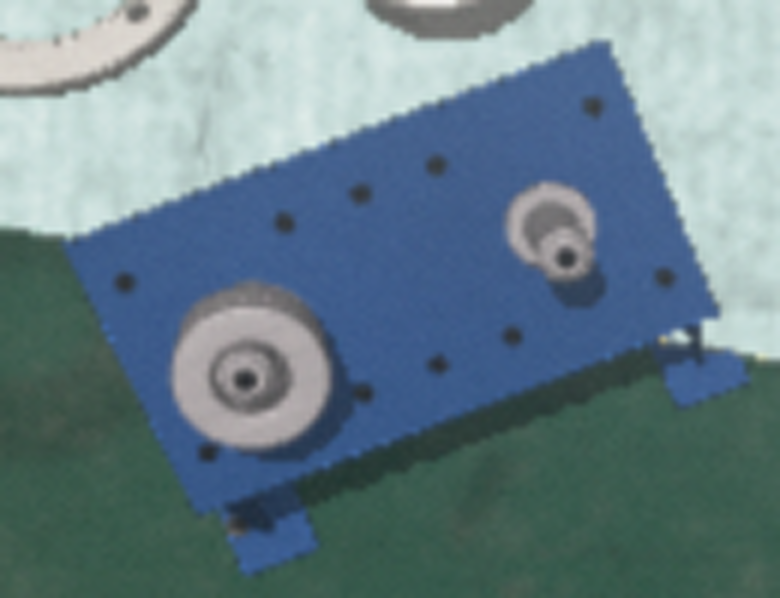

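View pics/t2.png

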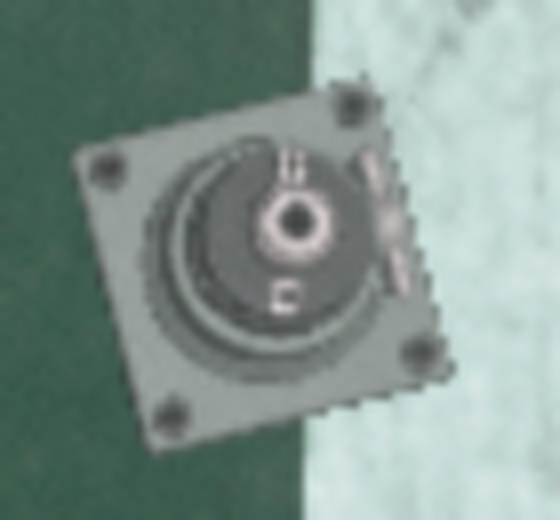

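View pics/s1.png

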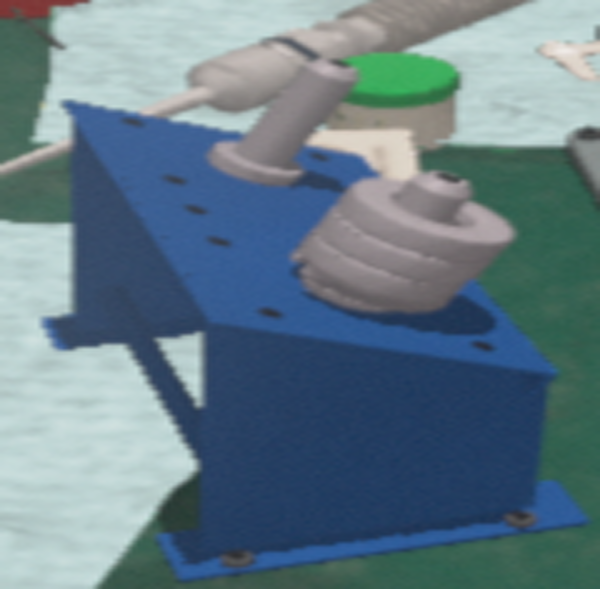

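View pics/s2.png

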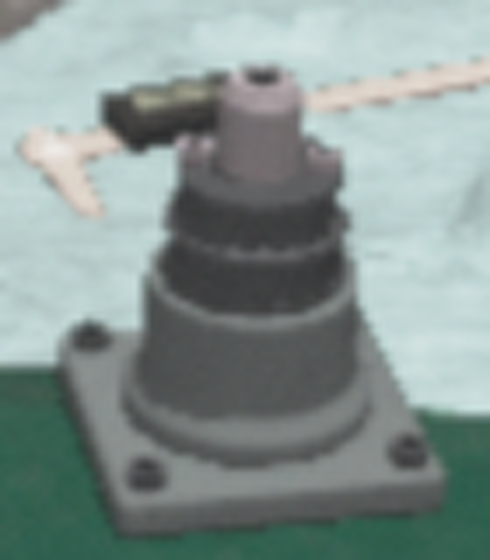

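```bash
python3 - <<'E'
from h import *
np.set_printoptions(precision=4,suppress=True)
def T(a,b): X,e=tri([ray("top",*a),ray("side",*b)]);print(X,np.round(e,4));return X
F=T((220.7-.4,221.7-.4),(304.6-.4,267.4-.4))
S=T((274.5-.4,200.3-.4),(283.4-.4,231.9-.4))
A=T((362.1-.4,262.75-.4),(357.6-.4,215.9-.4))
d=F-S;print(d,np.linalg.norm(d),"rack yaw (y axis)",np.degrees(np.arctan2(-d[0],d[1])))
a=plane("top",361.1,255.2,.106);b=plane("top",360.2,271.5,.106);print(a,b,np.degrees(np.arctan2(*(a-b)[1::-1])),np.linalg.norm(a-b))
c=[plane("top",325+x/8-.4,235+y/8-.4,.014) for x,y in((75,155),(365,78),(452,372),(152,450))];print(np.array(c),np.mean(c,0))
for i in range(4):
  e=c[(i+1)%4]-c[i];print(np.linalg.norm(e),np.degrees(np.arctan2(e[1],e[0])))
q=[plane("top",180+x/6-.4,155+y/5.7-.4,z) for x,y,z in((66,240,.165),(606,40,.165))]
e=q[0]-q[1];print(np.linalg.norm(e),np.degrees(np.arctan2(-e[0],e[1])))
E
```

```text
[0.5268 0.2479 0.2001] [0.0005 0.0005]
[0.5761 0.1273 0.1973] [0.0014 0.0014]
[ 0.44   -0.0773  0.1301] [0.0007 0.0007]
[-0.0493  0.1206  0.0028] 0.1303343767781573 rack yaw (y axis) 22.21523593179645
[ 0.461  -0.0788  0.106 ] [ 0.421  -0.0757  0.106 ] -4.347466667253952 0.0401131084237679
[[ 0.4767 -0.0161  0.014 ]
 [ 0.5022 -0.1131  0.014 ]
 [ 0.4042 -0.1394  0.014 ]
 [ 0.3793 -0.0403  0.014 ]] [ 0.4406 -0.0772  0.014 ]
0.10032691826491465 -75.29333170719535
0.10144226048605565 -165.00175111099173
0.10222409670610322 104.14123927432813
0.1004415798893807 13.921743223289406
0.22829217507812113 22.193512991228907
```

```bash
cat >> h.py <<'E'
from scipy.spatial.transform import Rotation as Ro
np.set_printoptions(precision=4,suppress=True)
yaw=np.radians(22.2)
rx=np.array([np.cos(yaw),np.sin(yaw),0]);ry=np.array([-np.sin(yaw),np.cos(yaw),0])
ax_=-np.sin(np.radians(28))*rx+np.cos(np.radians(28))*np.array([0,0,1.])
def Rpeg():
    z=-ax_;y=-ry;return np.c_[np.cross(y,z),y,z]
def Rdown(a): # tool x at angle a deg
    x=np.array([np.cos(np.radians(a)),np.sin(np.radians(a)),0]);z=np.array([0,0,-1.]);return np.c_[x,np.cross(z,x),z]
def go(p,R):
    s=sense();d=np.array(p)-s["tcp_pos"];r=Ro.from_matrix(R@np.array(s["ee_rot"]).T).as_rotvec(degrees=True)
    print("t",s["time_s"],"tcp",s["tcp_pos"],"units shift",d/.06,"turn",r/10,"maxnorm",np.linalg.norm(d)/.06,np.linalg.norm(r)/10,"f",s["wrist_force"],"g",s["gripper_width"])
E
python3 -c "
from h import *
print(ax_);go([.479,.228,.297],Rpeg());print(sense()['ee_rot'])"; which inch; python3 -m inch --help | head -20
```

```text
[-0.4347 -0.1774  0.8829]
t 0.15 tcp [0.1634 0.6027 0.1939] units shift [ 5.2593 -6.2457  1.7184] turn [ 0.1839 -2.8431  3.6646] maxnorm 8.343937870756434 4.641754659441713 f [-0.3797  0.1396 -0.6266] g 1.0009465137803863
[[ 0.9651 -0.2618 -0.0003]
 [-0.2618 -0.9651 -0.0016]
 [ 0.0001  0.0017 -1.    ]]which: no inch in (/usr/local/sbin:/usr/local/bin:/usr/sbin:/usr/bin:/sbin:/bin)
invalid input: not JSON, or not a number
```

```bash
python3 -m inch '[{"z":1,"jaw":0},{"z":0.8,"x":0.3,"y":-0.3},{"x":0.6,"y":-0.7,"az":0.4,"ay":-0.3},{"x":0.6,"y":-0.7,"az":0.45,"ay":-0.35},{"x":0.6,"y":-0.7,"az":0.45,"ay":-0.35},{"x":0.6,"y":-0.7,"az":0.45,"ay":-0.35},{"x":0.6,"y":-0.7,"az":0.45,"ay":-0.35},{"x":0.6,"y":-0.7,"az":0.45,"ay":-0.35},{"x":0.5,"y":-0.7,"az":0.45,"ay":-0.35}]'; python3 -c "
from h import *
go([.479,.228,.297],Rpeg());print(sense()['joints'])"
```

```text
t 0.15 tcp [0.1634 0.6027 0.1939] units shift [ 5.2593 -6.2457  1.7184] turn [ 0.1839 -2.8431  3.6646] maxnorm 8.343937870756434 4.641754659441713 f [-0.3797  0.1396 -0.6266] g 1.0009465137803863
[ 89.6435  22.0813   0.3971  -0.0206 -68.4088 -14.8157]$[0]: bad value
```

```bash
python3 -m inch '[{"x":0,"y":0,"z":1,"ax":0,"ay":0,"az":0,"jaw":0}]'; python3 -m inch '[{"z":0.5}]'
```

```text
time_s: 0.28
tcp_pos: [0.1627, 0.5994, 0.2483]
ee_rot: [[0.965, -0.262, -0.003], [-0.262, -0.965, -0.016], [0.002, 0.016, -1.0]]
wrist_force: [0.8, 1.9, 1.2]
gripper_width: 0.998$[0]: bad value
```

```bash
python3 -m inch '[{"x":0.3,"y":-0.3,"z":0.8,"ax":0,"ay":0,"az":0,"jaw":0},{"x":0.6,"y":-0.7,"z":0,"ax":0,"ay":-0.3,"az":0.4,"jaw":0},{"x":0.6,"y":-0.7,"z":0,"ax":0,"ay":-0.35,"az":0.45,"jaw":0},{"x":0.6,"y":-0.7,"z":0,"ax":0,"ay":-0.35,"az":0.45,"jaw":0},{"x":0.6,"y":-0.7,"z":0,"ax":0,"ay":-0.35,"az":0.45,"jaw":0},{"x":0.6,"y":-0.7,"z":0,"ax":0,"ay":-0.35,"az":0.45,"jaw":0},{"x":0.6,"y":-0.7,"z":0,"ax":0,"ay":-0.35,"az":0.45,"jaw":0},{"x":0.6,"y":-0.7,"z":0,"ax":0,"ay":-0.35,"az":0.45,"jaw":0}]'; python3 -c "
from h import *
go([.479,.228,.297],Rpeg());print(sense()['joints'])"
```

```text
time_s: 1.27
tcp_pos: [0.438, 0.2823, 0.3008]
ee_rot: [[0.866, 0.299, 0.401], [0.279, -0.954, 0.108], [0.415, 0.018, -0.91]]
wrist_force: [0.5, -0.0, 0.2]
gripper_width: 0.999
t 1.275 tcp [0.438  0.2823 0.3008] units shift [ 0.6841 -0.9043 -0.0641] turn [ 0.2143 -0.2917  0.4858] maxnorm 1.1357144767597185 0.6057968049842786 f [ 0.534 -0.002  0.172] g 0.9989768583892005
[ 61.1125  -4.8034 -29.3445  22.8992 -50.1796  34.0601]
```

```bash
python3 -m inch '[{"x":0.4,"y":-0.5,"z":0,"ax":0.1,"ay":-0.15,"az":0.25,"jaw":0},{"x":0.3,"y":-0.4,"z":0,"ax":0.1,"ay":-0.15,"az":0.25,"jaw":0},{"x":0,"y":0,"z":0,"ax":0,"ay":0,"az":0,"jaw":0}]'; python3 -c "
from h import *
go([.479,.228,.297],Rpeg());s=sense();print(s['joints'])
P=camera_params('wrist');im=capture('wrist');cv2.imwrite('pics/w1.png',im[:,:,::-1]);np.savez('w1.npz',R=P['R'],t=P['t'])
"
```

```text
time_s: 1.65
tcp_pos: [0.4805, 0.2216, 0.2997]
ee_rot: [[0.816, 0.378, 0.437], [0.335, -0.926, 0.175], [0.471, 0.004, -0.882]]
wrist_force: [-0.7, 0.9, 0.8]
gripper_width: 0.999
t 1.65 tcp [0.4805 0.2216 0.2997] units shift [-0.0258  0.1068 -0.0453] turn [ 0.0156  0.0161 -0.0027] maxnorm 0.11886427234628345 0.022581094974215517 f [-0.7235  0.8999  0.811 ] g 0.9992083172025285
[ 49.8894  -6.6599 -31.2161  19.3714 -41.8743  50.5912]
```

View pics/w1.png

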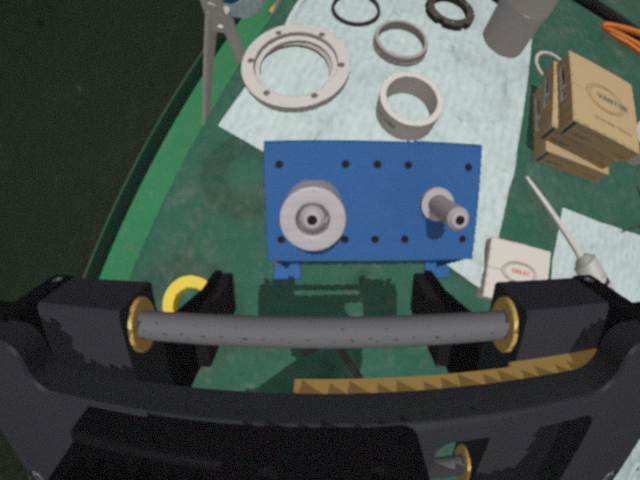

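```bash
python3 - <<'E'
from h import *
im=cv2.imread("pics/w1.png")
cv2.imwrite("pics/w1c.png",cv2.resize(im[130:270,255:490],None,fx=3.4,fy=3.4,interpolation=cv2.INTER_CUBIC))
P=camera_params("wrist");Q=np.load("w1.npz");P["R"]=Q["R"];P["t"]=Q["t"]
def cen(fn,u,v,r=4):
    g=cv2.cvtColor(cv2.imread(fn),cv2.COLOR_BGR2GRAY).astype(float)[v-r:v+r+1,u-r:u+r+1]
    w=np.clip(np.median(g)-15-g,0,None);yy,xx=np.mgrid[v-r:v+r+1,u-r:u+r+1]
    return (w*xx).sum()/w.sum(),(w*yy).sum()/w.sum()
for nm,a,b,c in(("full",(312,219),(221,222),(305,267)),("spare",(460,219),(274,200),(283,232))):
    pa=cen("pics/w1.png",*a);pb=cen("pics/top0.png",*b,3);pc=cen("pics/side0.png",*c,3)
    print(pa,pb,pc)
    rs=[ray("wrist",*pa,P),ray("top",*pb),ray("side",*pc)]
    for k in([0,1],[0,2],[1,2],[0,1,2]): print(nm,k,*tri([rs[i] for i in k]))
E
```

```text
(np.float64(311.76146788990826), np.float64(219.5137614678899)) (np.float64(220.82758620689654), np.float64(221.78514588859417)) (np.float64(305.25), np.float64(266.5))
full [0, 1] [0.5311 0.2516 0.177 ] [9.730913308450177e-05, 9.730913308432312e-05]
full [0, 2] [0.5252 0.2488 0.2017] [0.0006458159088950644, 0.0006458159088951871]
full [1, 2] [0.5254 0.2466 0.2004] [0.0007022780892327092, 0.0007022780892326562]
full [0, 1, 2] [0.5255 0.2477 0.2009] [0.0012296288314809654, 0.001228547203221493, 0.0009078931018300745]
(np.float64(459.71008403361344), np.float64(219.85504201680672)) (np.float64(274.27407407407406), np.float64(200.35555555555555)) (np.float64(282.6904761904762), np.float64(229.9345238095238))
spare [0, 1] [0.5774 0.1272 0.1947] [0.0003091638723842929, 0.0003091638723839366]
spare [0, 2] [0.5751 0.1292 0.2013] [0.00011106775017071684, 0.00011106775017071984]
spare [1, 2] [0.5755 0.1267 0.1999] [0.00022401990056684088, 0.0002240199005668584]
spare [0, 1, 2] [0.5756 0.1276 0.1999] [0.0011689951159738292, 0.0009400517603061321, 0.0005062253147216649]
```

View pics/w1c.png

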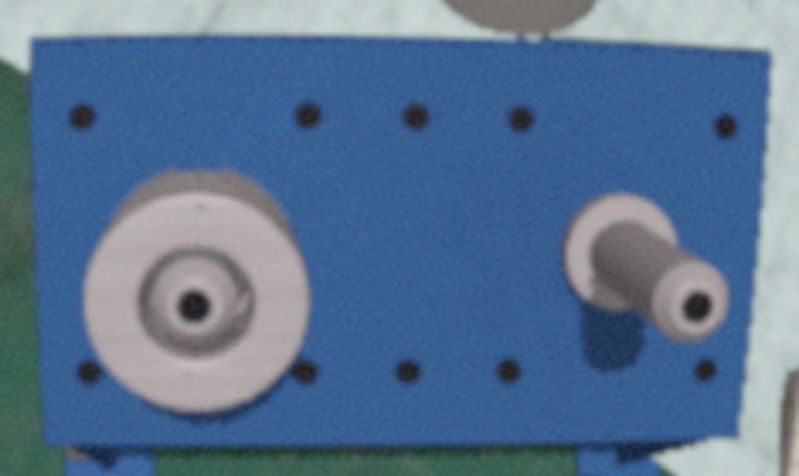

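```bash
sed -i 's/radians(22.2)/radians(22.5)/' h.py; cat >> h.py <<'E'
F=np.array([.5256,.2477,.2002]);S=np.array([.5757,.1276,.2002])
def pf(z,x=0,y=0): return F+ax_*(z-.074)+x*np.cross(ry,ax_)+y*ry
def ps(z,x=0,y=0): return S+ax_*(z-.074)+x*np.cross(ry,ax_)+y*ry
def onpl(n,u,v,c,P=None):
    o,d=ray(n,u,v,P);return o+d*((c-o)@ax_)/(d@ax_)
def loc(X,O=F): # peg coords
    d=np.asarray(X)-O;return np.array([d@np.cross(ry,ax_),d@ry,d@ax_+.074])
E
python3 - <<'E'
from h import *
P=camera_params("wrist");Q=np.load("w1.npz");P["R"]=Q["R"];P["t"]=Q["t"]
C=pf(.056)
for u,v in((82,301),(310,301),(196,190),(196,412),(196,301)):
    print(loc(onpl("wrist",255+u/3.4-.35,130+v/3.4-.35,C,P)))
C=pf(.074);print(loc(onpl("wrist",311.76,219.51,C,P)))
C=ps(.074);print(loc(onpl("wrist",459.71,219.85,C,P),S))
# spare root flange centre (z=8): crop ellipse x 565-677? y 193-312
for u,v in((563,250),(620,192)): print("fl",loc(onpl("wrist",255+u/3.4-.35,130+v/3.4-.35,ps(.008),P),S))
# top view of ring
for u,v in((171,365),(330,365),(251,300),(251,452)): print("top",loc(onpl("top",180+u/6-.4,155+v/5.7-.4,pf(.056))))
# top: spare flange
for u,v in((505,225),(596,225),(550,182)): print("topfl",loc(onpl("top",180+u/6-.4,155+v/5.7-.4,ps(.008)),S))
E
```

```text
[-0.0022  0.0308  0.056 ]
[-0.0025 -0.0289  0.056 ]
[0.0269 0.0006 0.056 ]
[-0.033   0.0012  0.056 ]
[-0.0024  0.0009  0.056 ]
[0.001  0.0009 0.074 ]
[0.0004 0.0013 0.074 ]
fl [0.0013 0.0205 0.008 ]
fl [0.0196 0.0033 0.008 ]
top [0.0139 0.0241 0.056 ]
top [-0.0092 -0.0307  0.056 ]
top [ 0.0269 -0.014   0.056 ]
top [-0.031   0.0112  0.056 ]
topfl [0.0087 0.016  0.008 ]
topfl [-0.0051 -0.0179  0.008 ]
topfl [ 0.019  -0.0076  0.008 ]
```

```bash
python3 -c "
from h import *
go(pf(.11,-.003,.001),Rpeg())"
```

```text
t 1.7 tcp [0.4805 0.2227 0.3   ] units shift [ 0.4444  0.308  -1.1568] turn [0.0157 0.0184 0.0197] maxnorm 1.2769362578825385 0.03121674582632864 f [-0.6039 -0.1808  0.2747] g 1.000056444824192
```

```bash
python3 -m inch '[{"x":0.22,"y":0.15,"z":-0.58,"ax":0,"ay":0,"az":0,"jaw":0},{"x":0.22,"y":0.15,"z":-0.58,"ax":0.02,"ay":0.02,"az":0.02,"jaw":0},{"x":0,"y":0,"z":0,"ax":0,"ay":0,"az":0,"jaw":0}]'; python3 -c "
from h import *
go(pf(.11,-.003,.001),Rpeg());s=sense()
P=camera_params('wrist');im=capture('wrist');cv2.imwrite('pics/w2.png',im[:,:,::-1]);np.savez('w2.npz',R=P['R'],t=P['t'])
cv2.imwrite('pics/w2s.png',capture('side')[150:400,180:500,::-1])
"
```

```text
time_s: 2.08
tcp_pos: [0.5072, 0.2442, 0.2305]
ee_rot: [[0.814, 0.386, 0.435], [0.339, -0.923, 0.184], [0.472, -0.002, -0.882]]
wrist_force: [-0.1, -0.4, -0.2]
gripper_width: 1.003
t 2.075 tcp [0.5072 0.2442 0.2305] units shift [-0.0012 -0.0508  0.0019] turn [-0.0169  0.0108 -0.0193] maxnorm 0.050832737088850666 0.027829500440360932 f [-0.1035 -0.35   -0.1683] g 1.0031532625178519
```

View pics/w2.png

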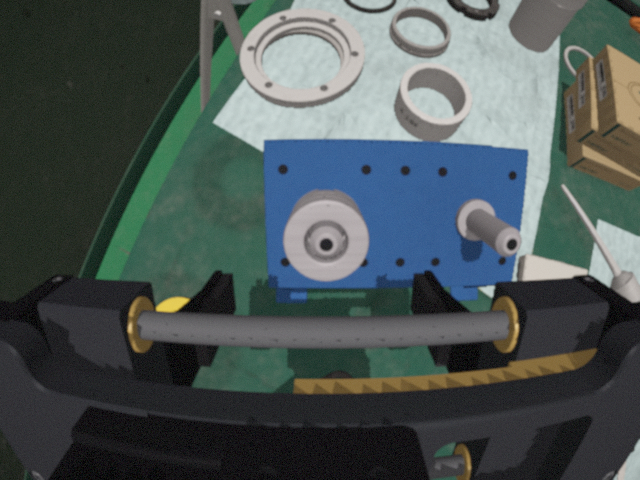

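View pics/w2s.png

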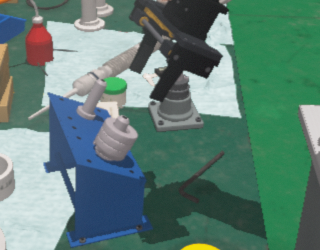

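```bash
python3 - <<'E'
from h import *
def PP(f):
    P=camera_params("wrist");Q=np.load(f);P["R"]=Q["R"];P["t"]=Q["t"];return P
P1=PP("w1.npz");P2=PP("w2.npz")
def cen(fn,u,v,r=5):
    g=cv2.cvtColor(cv2.imread(fn),cv2.COLOR_BGR2GRAY).astype(float)[v-r:v+r+1,u-r:u+r+1]
    w=np.clip(np.median(g)-20-g,0,None);yy,xx=np.mgrid[v-r:v+r+1,u-r:u+r+1]
    return (w*xx).sum()/w.sum(),(w*yy).sum()/w.sum()
f2=cen("pics/w2.png",326,243);s2=cen("pics/w2.png",511,243);print(f2,s2)
X,e=tri([ray("wrist",311.76,219.51,P1),ray("wrist",*f2,P2)]);print("full",X,loc(X),e)
X,e=tri([ray("wrist",459.71,219.85,P1),ray("wrist",*s2,P2)]);print("spare",X,loc(X,S),e)
print(loc(onpl("wrist",*f2,pf(.074),P2)),loc(onpl("wrist",*s2,ps(.074),P2),S))
im=cv2.imread("pics/w2.png")
hsv=cv2.cvtColor(im,cv2.COLOR_BGR2HSV)
m=((hsv[...,1]<60)&(hsv[...,2]>60)).astype(np.uint8); m=m*255
m[:, :270]=0;m[:,385:]=0;m[:185]=0;m[290:]=0
cv2.imwrite("pics/w2m.png",cv2.resize(np.hstack([im[170:300,260:400],cv2.cvtColor(m,cv2.COLOR_GRAY2BGR)[170:300,260:400]]),None,fx=2.85,fy=4))
E
```

```text
(np.float64(nan), np.float64(nan)) (np.float64(511.2358974358974), np.float64(244.3897435897436))
full [nan nan nan] [nan nan nan] [nan, nan]
spare [0.5762 0.1283 0.1984] [-0.0002  0.0005  0.072 ] [0.00010888081506305645, 0.00010888081506281211]
[nan nan nan] [0.0003 0.0017 0.074 ]<stdin>:8: RuntimeWarning: invalid value encountered in scalar divide
```

View pics/w2m.png

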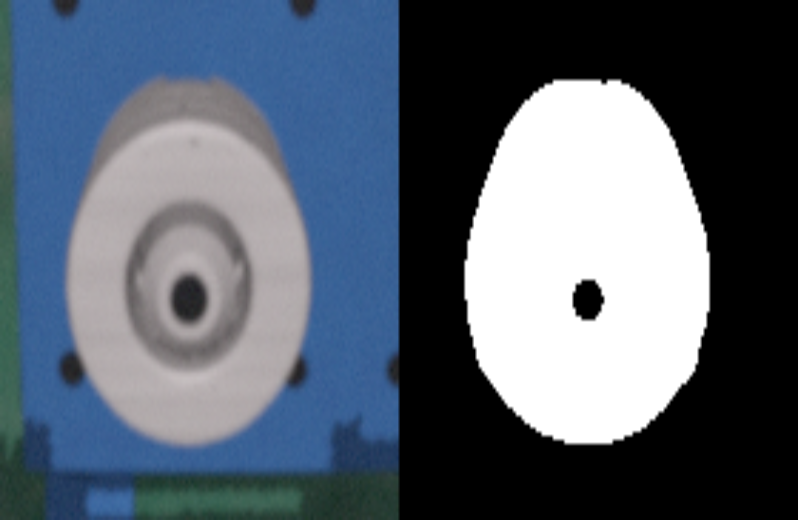

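```bash
python3 - <<'E'
from h import *
def PP(f):
    P=camera_params("wrist");Q=np.load(f);P["R"]=Q["R"];P["t"]=Q["t"];return P
P1=PP("w1.npz");P2=PP("w2.npz")
f2=(325.6,244.35)
X,e=tri([ray("wrist",311.76,219.51,P1),ray("wrist",*f2,P2)]);print("full",X,loc(X),e)
print("tip",loc(onpl("wrist",*f2,pf(.074),P2)))
X,e=tri([ray("wrist",312.3,218.2,P1),ray("wrist",325.6,240,P2)]);print("ring",X,loc(X),e)
print("ring",loc(onpl("wrist",325.6,240,pf(.056),P2)))
for u,v in((66,281),(310,281),(188,118),(188,445)): print(loc(onpl("wrist",260+u/2.85-.4,170+v/4-.4,pf(.056),P2)))
go(pf(.045,-.003,.001),Rpeg())
E
```

```text
full [0.5265 0.2493 0.1979] [0.0002 0.0011 0.0713] [0.00016763669868786367, 0.0001676366986881286]
tip [0.001  0.0013 0.074 ]
ring [0.5337 0.2523 0.1718] [-0.0052  0.0011  0.0446] [1.1830473579617806e-06, 1.183047358142049e-06]
ring [-0.0017  0.0012  0.056 ]
[-0.0017  0.0307  0.056 ]
[-0.0015 -0.0283  0.056 ]
[0.0268 0.0013 0.056 ]
[-0.0322  0.0011  0.056 ]
t 2.175 tcp [0.5082 0.2454 0.2343] units shift [ 0.4529  0.1243 -1.018 ] turn [-0.0438  0.0397 -0.0242] maxnorm 1.1211320351993102 0.0638701795676144 f [0.842  0.2758 0.2696] g 1.0013474235694257
```

```bash
python3 -m inch '[{"x":0.22,"y":0.05,"z":-0.5,"ax":-0.02,"ay":0.02,"az":-0.01,"jaw":0},{"x":0.18,"y":0.05,"z":-0.4,"ax":-0.02,"ay":0.02,"az":-0.01,"jaw":0},{"x":0,"y":0,"z":0,"ax":0,"ay":0,"az":0,"jaw":0}]'; python3 -c "
from h import *
go(pf(.0445,-.003,.001),Rpeg());print(loc(sense()['tcp_pos']))"
```

```text
time_s: 2.55
tcp_pos: [0.5342, 0.2556, 0.1871]
ee_rot: [[0.81, 0.387, 0.442], [0.337, -0.922, 0.189], [0.48, -0.004, -0.877]]
wrist_force: [-1.3, 1.0, -0.5]
gripper_width: 0.998
t 2.55 tcp [0.5342 0.2556 0.1871] units shift [ 0.0234 -0.0454 -0.2395] turn [-0.0503  0.0566 -0.0245] maxnorm 0.2449239414941453 0.0796076650195974 f [-1.3201  0.9731 -0.5257] g 0.9983474563897627
[0.0035 0.0041 0.0573]
```

```bash
python3 -m inch '[{"x":0.02,"y":-0.04,"z":-0.2,"ax":-0.05,"ay":0.06,"az":-0.02,"jaw":0},{"x":0,"y":0,"z":0,"ax":0,"ay":0,"az":0,"jaw":0}]'; python3 -c "
from h import *
go(pf(.0445,-.003,.001),Rpeg());print(loc(sense()['tcp_pos']))"
```

```text
time_s: 2.8
tcp_pos: [0.5359, 0.2545, 0.1783]
ee_rot: [[0.814, 0.384, 0.436], [0.338, -0.923, 0.183], [0.473, -0.002, -0.881]]
wrist_force: [0.7, -0.3, 0.5]
gripper_width: 1.001
t 2.8 tcp [0.5359 0.2545 0.1783] units shift [-0.0064 -0.0261 -0.0931] turn [-0.019   0.0191 -0.0086] maxnorm 0.09688044044743876 0.028256290755934794 f [ 0.6682 -0.3365  0.4911] g 1.0012845840627898
[0.0005 0.0023 0.049 ]
```

```bash
python3 -m inch '[{"x":0,"y":-0.03,"z":-0.09,"ax":-0.02,"ay":0.02,"az":0,"jaw":0},{"x":0,"y":0,"z":-0.01,"ax":0,"ay":0,"az":0,"jaw":0}]'; python3 -c "
from h import *
go(pf(.0445,-.003,.001),Rpeg());print(loc(sense()['tcp_pos']))
cv2.imwrite('pics/s3.png',cv2.resize(capture('side')[190:350,210:400,::-1],None,fx=3.5,fy=3.5))
"
```

```text
time_s: 3.05
tcp_pos: [0.5362, 0.2531, 0.1737]
ee_rot: [[0.814, 0.384, 0.435], [0.339, -0.923, 0.182], [0.471, -0.001, -0.882]]
wrist_force: [-0.5, -0.4, 1.1]
gripper_width: 0.998
t 3.05 tcp [0.5362 0.2531 0.1737] units shift [-0.01   -0.0034 -0.0166] turn [-0.0082  0.0104 -0.0112] maxnorm 0.019642155849764913 0.017335919100593834 f [-0.5112 -0.35    1.103 ] g 0.9980193464773209
[-0.002   0.001   0.0451]
```

View pics/s3.png

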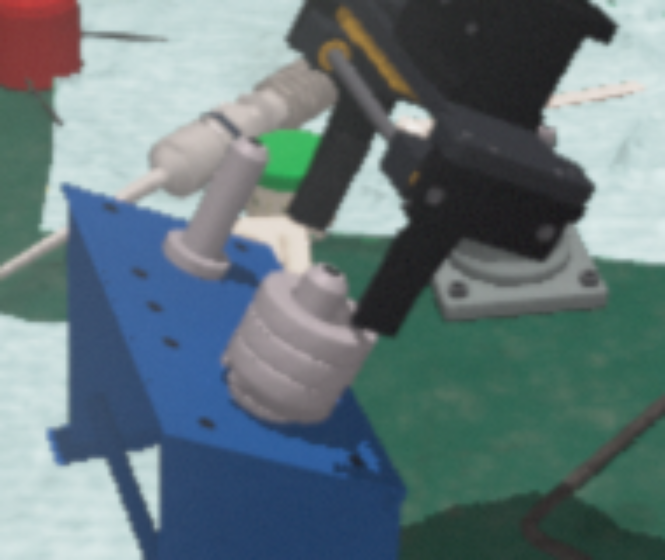

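```bash
python3 - <<'E'
from h import *
s=sense();p=np.array(s["tcp_pos"]);R=np.array(s["ee_rot"])
def c(X): q=proj("side",X);return (q-[210,190])*3.5
for sg in(1,-1):
  for off in(.0435,.0585): 
    for x in(-.0095,.0095):print(sg,off,x,c(p+R[:,1]*sg*off+R[:,0]*x))
print("tcp",c(p),"tip",c(F),"ringtop y+",c(pf(.056,-.003,.03)),c(pf(.042,-.003,.03)),"tool up",c(p-R[:,2]*.07))
E
```

```text
1 0.0435 -0.0095 [297.1401 279.0751]
1 0.0435 0.0095 [263.8571 269.1239]
1 0.0585 -0.0095 [288.1923 263.4682]
1 0.0585 0.0095 [255.2226 253.4931]
-1 0.0435 -0.0095 [353.5451 377.4574]
-1 0.0435 0.0095 [318.3302 367.7356]
-1 0.0585 -0.0095 [364.1258 395.9124]
-1 0.0585 0.0095 [328.5567 386.2486]
tcp [307.3046 321.6038] tip [331.2703 268.915 ] ringtop y+ [339.1252 336.6401] [325.3374 361.4994] tool up [375.7501 197.0816]
```

```bash
python3 - <<'E'
from h import *
s=sense();p=np.array(s["tcp_pos"]);R=np.array(s["ee_rot"])
im=capture("wrist");sd=capture("side");tp=capture("top")
cv2.imwrite("pics/w4.png",im[:,:,::-1])
cv2.imwrite("pics/t4.png",cv2.resize(tp[130:300,180:360,::-1],None,fx=3.5,fy=3.5))
P=camera_params("wrist")
for b in (0,.02,.03):
  for sg in(1,-1): print(b,sg,proj("wrist",p-R[:,2]*b+R[:,1]*sg*.0435,P),(proj("top",p-R[:,2]*b+R[:,1]*sg*.05)-[180,130])*3.5)
E
```

```text
0 1 [399.4329 268.9584] [212.0322 285.8265]
0 -1 [243.4768 268.9333] [ 70.5322 343.0348]
0.02 1 [406.9082 283.562 ] [212.8771 292.708 ]
0.02 -1 [235.7946 283.5163] [ 68.7891 351.0185]
0.03 1 [411.1672 291.9492] [213.3111 296.2435]
0.03 -1 [231.4196 291.8891] [ 67.8933 355.1211]
```

View pics/w4.png

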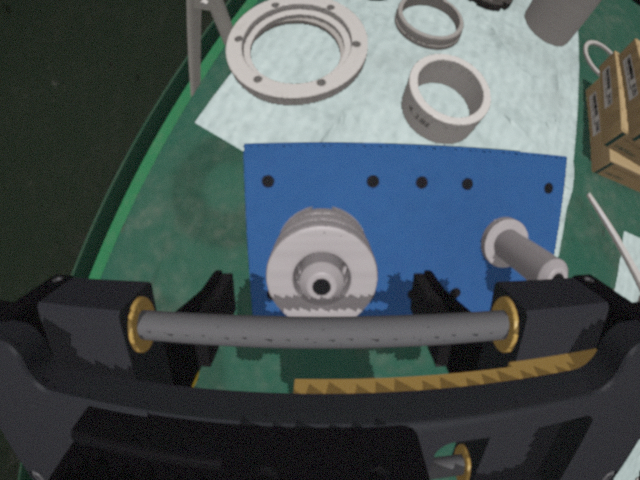

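View pics/t4.png

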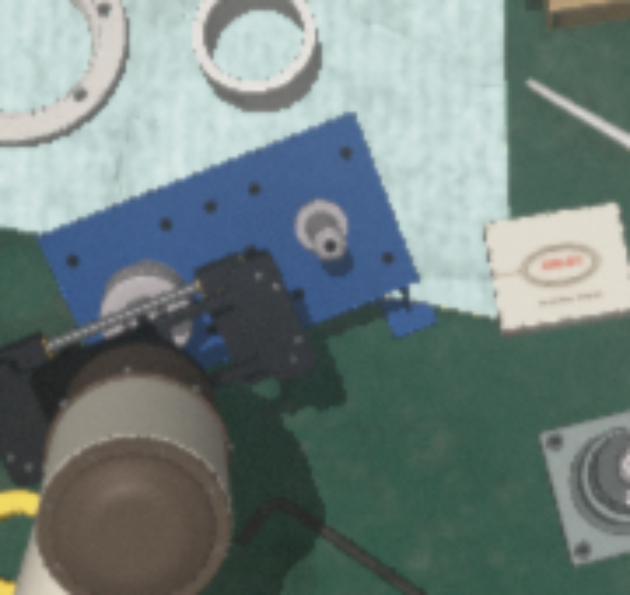

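```bash
python3 -m inch '[{"x":-0.28,"y":-0.12,"z":0.6,"ax":0,"ay":0,"az":0,"jaw":70},{"x":0,"y":0,"z":0,"ax":0,"ay":0,"az":0,"jaw":70},{"x":0,"y":0,"z":0,"ax":0,"ay":0,"az":0,"jaw":70},{"x":0,"y":0,"z":0,"ax":0,"ay":0,"az":0,"jaw":70}]'; python3 - <<'E'
from h import *
s=sense();p=np.array(s["tcp_pos"]);R=np.array(s["ee_rot"]);w=s["gripper_width"]*.087/2
print(loc(p),w)
def c(X): return (proj("side",X)-[210,170])*3.5
im=cv2.resize(capture("side")[170:330,210:400,::-1],None,fx=3.5,fy=3.5)
for b in(0,.01,.02,.03):
  for sg in(1,-1):
    q=c(p-R[:,2]*b+R[:,1]*sg*w+R[:,0]*-.0095);q2=c(p-R[:,2]*b+R[:,1]*sg*w+R[:,0]*.0095);print(b,sg,q,q2)
    cv2.line(im,tuple(q.astype(int)),tuple(q2.astype(int)),(0,int(80*b*100),255),1)
cv2.imwrite("pics/s5.png",im)
cv2.imwrite("pics/w5.png",capture("wrist")[:,:,::-1])
E
```

```text
time_s: 3.75
tcp_pos: [0.519, 0.2457, 0.2096]
ee_rot: [[0.815, 0.384, 0.434], [0.339, -0.923, 0.181], [0.47, -0.0, -0.883]]
wrist_force: [-0.6, 0.2, -0.1]
gripper_width: 0.738
[-0.0016  0.0006  0.0855] 0.03208639522079382
0 1 [341.4237 291.4168] [307.8143 280.7881]
0 -1 [385.5366 361.1051] [350.5055 350.5795]
0.01 1 [350.9098 273.979 ] [317.2884 263.154 ]
0.01 -1 [395.6832 342.929 ] [360.6414 332.1891]
0.02 1 [360.4529 256.4366] [326.8199 245.413 ]
0.02 -1 [405.894  324.6379] [370.8421 313.6811]
0.03 1 [370.0534 238.7886] [336.4093 227.5642]
0.03 -1 [416.1697 306.2307] [381.1081 295.0545]
```

View pics/s5.png

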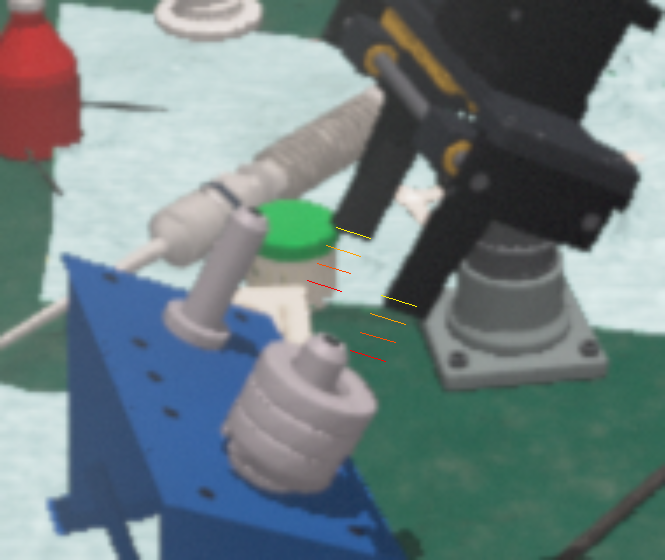

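View pics/w5.png

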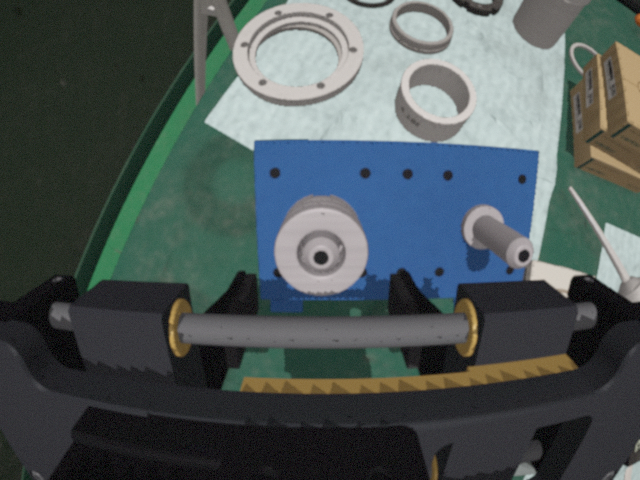

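```bash
python3 - <<'E'
from h import *
im=cv2.imread("pics/w5.png")[255:400,160:480].astype(float)
im=np.clip(255*(im/255)**.45,0,255).astype(np.uint8)
cv2.imwrite("pics/w5c.png",cv2.resize(im,None,fx=2.5,fy=2.5,interpolation=cv2.INTER_CUBIC))
P=camera_params("wrist");s=sense();p=np.array(s["tcp_pos"]);R=np.array(s["ee_rot"])
print(R.T@(-np.array(P["R"]).T@np.array(P["t"])-p), np.array(P["R"])@R)
E
```

```text
[ 0.0766  0.0007 -0.1897] [[ 0.0001  1.     -0.0003]
 [-0.9594  0.0001 -0.282 ]
 [-0.282   0.0003  0.9594]]
```

View pics/w5c.png

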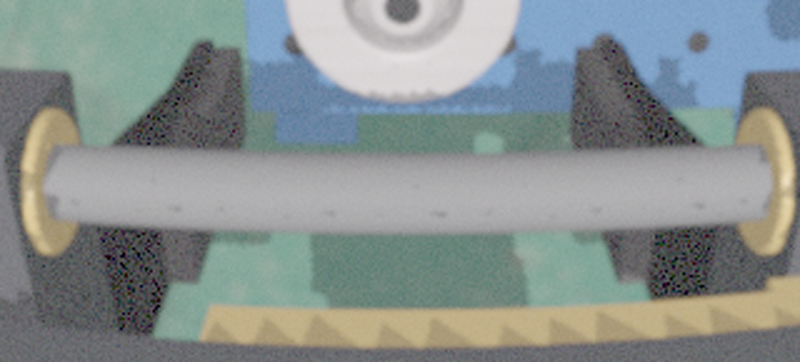

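```bash
python3 - <<'E'
from h import *
s=sense();p=np.array(s["tcp_pos"]);R=np.array(s["ee_rot"]);P=camera_params("wrist");w=s["gripper_width"]*.087/2
from scipy.optimize import fsolve
def f(q):
    a=proj("wrist",p-R[:,2]*q[0]+R[:,0]*q[1]+R[:,1]*w,P);return a-np.array([389.8,273.8])
print(w,fsolve(f,[.01,.005]))
for b in(0,.01,.02,.03): print(b,[proj("wrist",p-R[:,2]*b+R[:,0]*x+R[:,1]*w,P) for x in(-.0095,.0095)])
E
```

```text
0.031823291486807195 [0.0323 0.0106]
0 [array([377.9097, 284.6606]), array([379.6757, 252.8969])]
0.01 [array([380.4458, 292.2701]), array([382.4467, 259.2851])]
0.02 [array([383.2041, 300.5868]), array([385.4834, 266.3161])]
0.03 [array([386.2115, 309.7035]), array([388.8231, 274.0852])]
```

```bash
python3 -m inch '[{"x":0.28,"y":0.12,"z":-0.58,"ax":0,"ay":0,"az":0,"jaw":0},{"x":0.03,"y":0.01,"z":-0.06,"ax":0,"ay":0,"az":0,"jaw":0}]'; python3 -c "
from h import *
go(pf(.0445,-.003,.001),Rpeg());print(loc(sense()['tcp_pos']))
"
```

```text
time_s: 4.1
tcp_pos: [0.5382, 0.2538, 0.1701]
ee_rot: [[0.815, 0.385, 0.434], [0.339, -0.923, 0.181], [0.47, -0.0, -0.883]]
wrist_force: [0.4, -0.5, -0.1]
gripper_width: 0.878
t 4.1 tcp [0.5382 0.2538 0.1701] units shift [-0.0433 -0.0141  0.0434] turn [-0.0012  0.0014 -0.0119] maxnorm 0.06291134239066458 0.01205584504931456 f [ 0.3717 -0.469  -0.0976] g 0.8776095696606866
[-0.0018  0.0008  0.0409]
```

```bash
python3 -m inch '[{"x":-0.04,"y":-0.01,"z":0.06,"ax":0,"ay":0,"az":0,"jaw":60},{"x":0,"y":0,"z":0,"ax":0,"ay":0,"az":0,"jaw":60},{"x":0,"y":0,"z":0,"ax":0,"ay":0,"az":0,"jaw":75},{"x":0,"y":0,"z":0,"ax":0,"ay":0,"az":0,"jaw":92},{"x":0,"y":0,"z":0,"ax":0,"ay":0,"az":0,"jaw":92},{"x":0,"y":0,"z":0,"ax":0,"ay":0,"az":0,"jaw":92}]'; python3 -c "
from h import *
go(pf(.0445,-.003,.001),Rpeg());print(loc(sense()['tcp_pos']),sense()['gripper_width']*87)
cv2.imwrite('pics/s6.png',cv2.resize(capture('side')[170:330,210:400,::-1],None,fx=3.5,fy=3.5))
"
```

```text
time_s: 4.85
tcp_pos: [0.5362, 0.2539, 0.1778]
ee_rot: [[0.813, 0.385, 0.437], [0.338, -0.923, 0.184], [0.474, -0.002, -0.88]]
wrist_force: [-0.2, -0.2, 0.8]
gripper_width: 0.642
t 4.85 tcp [0.5362 0.2539 0.1778] units shift [-0.0102 -0.0172 -0.0841] turn [-0.0214  0.0256 -0.0137] maxnorm 0.08642310788841515 0.03609554608805818 f [-0.1504 -0.1731  0.7856] g 0.6421324392776435
[0.0002 0.0017 0.0485] 55.86552221715499
```

View pics/s6.png

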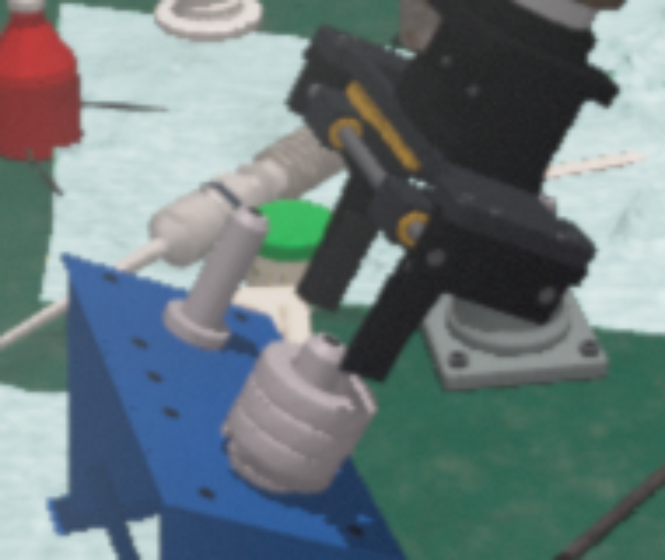

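```bash
cat >> h.py <<'E'
TO=.029
def tip(s=None):
    s=s or sense();return np.array(s["tcp_pos"])-TO*np.array(s["ee_rot"])[:,2]
def gt(p,R): # go tip
    go(np.array(p)+TO*R[:,2],R);print("tip full",loc(tip()),"spare",loc(tip(),S),"gap",sense()["gripper_width"]*87)
E
python3 -m inch '[{"x":0,"y":0,"z":0,"ax":0,"ay":0,"az":0,"jaw":0},{"x":0,"y":0,"z":0,"ax":-0.02,"ay":0.02,"az":-0.01,"jaw":0},{"x":0,"y":0,"z":0,"ax":0,"ay":0,"az":0,"jaw":0},{"x":0,"y":0,"z":0,"ax":0,"ay":0,"az":0,"jaw":0}]'
python3 -c "
from h import *
gt(pf(.044,-.003,.001),Rpeg())"
```

```text
time_s: 5.4
tcp_pos: [0.5362, 0.2539, 0.1775]
ee_rot: [[0.815, 0.383, 0.434], [0.338, -0.924, 0.18], [0.47, 0.0, -0.883]]
wrist_force: [-0.1, 0.1, 0.1]
gripper_width: 0.971
t 5.4 tcp [0.5362 0.2539 0.1775] units shift [ 0.2028  0.072  -0.514 ] turn [ 0.002   0.0023 -0.0028] maxnorm 0.5572809810328971 0.0041394110236067875 f [-0.1013  0.1432  0.0669] g 0.9710898145516261
tip full [0.0001 0.0017 0.0773] spare [-0.0002  0.1318  0.0774] gap 84.48481386599147
```

```bash
python3 -m inch '[{"x":0.1,"y":0.035,"z":-0.26,"ax":0,"ay":0,"az":0,"jaw":0},{"x":0.1,"y":0.035,"z":-0.25,"ax":0,"ay":0,"az":0,"jaw":0},{"x":0.01,"y":0,"z":-0.03,"ax":0,"ay":0,"az":0,"jaw":0}]'
python3 -c "
from h import *
gt(pf(.044,-.003,.001),Rpeg())
cv2.imwrite('pics/s7.png',cv2.resize(capture('side')[190:330,220:380,::-1],None,fx=4,fy=4))
"
```

```text
time_s: 5.78
tcp_pos: [0.5493, 0.259, 0.1452]
ee_rot: [[0.815, 0.384, 0.435], [0.338, -0.923, 0.181], [0.471, -0.0, -0.882]]
wrist_force: [1.6, -0.8, -0.2]
gripper_width: 0.998
t 5.775 tcp [0.5493 0.259  0.1452] units shift [-0.0159 -0.0138  0.0242] turn [-0.0066  0.0091 -0.0075] maxnorm 0.03211215289265752 0.013485500096125976 f [ 1.5808 -0.7852 -0.156 ] g 0.9984874323449986
tip full [-0.0027  0.0014  0.0422] spare [-0.003   0.1315  0.0423] gap 86.86840661401487
```

View pics/s7.png

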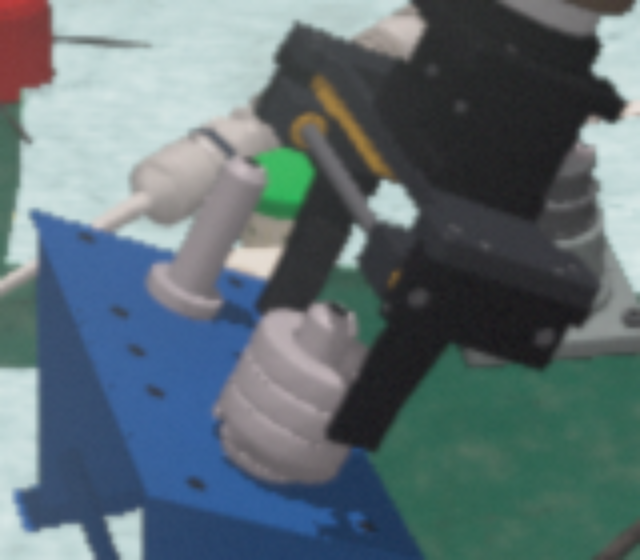

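```bash
python3 - <<'E'
from h import *
def c(X): return (proj("side",X)-[220,190])*4
for z in (.040,.0422,.046):
  print(z,[c(pf(z,-.0027+x,.0014+y)) for x in(-.0095,.0095) for y in (.0435,.0585)])
for z in(.028,.042,.056): print(z,c(pf(z,-.003,.03)),c(pf(z,.015,.026)),c(pf(z,.026,.015)))
print(c(pf(.074)),c(pf(.056,-.033)),c(pf(.056,.027)))
E
```

```text
0.04 [array([360.3604, 443.0362]), array([372.3042, 464.2772]), array([320.0719, 432.1272]), array([331.609 , 453.4376])]
0.0422 [array([362.8653, 438.5761]), array([374.8499, 459.7744]), array([322.5733, 427.6156]), array([334.1513, 448.8822])]
0.046 [array([367.2001, 430.8579]), array([379.2553, 451.982 ]), array([326.9022, 419.8081]), array([338.5509, 440.9986])]
0.028 [316.1937 441.3058] [275.237  425.5624] [244.1073 404.2001]
0.042 [331.8142 413.1422] [290.7685 397.1657] [259.4452 375.8148]
0.056 [347.5717 384.7315] [306.437  368.5184] [274.9179 347.18  ]
[338.5947 307.3314] [385.8292 363.1768] [262.2381 327.077 ]
```

```bash
sed -i 's/TO=.029/TO=.0315/' h.py; python3 -m inch '[{"x":0,"y":-0.01,"z":-0.02,"ax":0,"ay":0,"az":0,"jaw":70},{"x":0,"y":0,"z":-0.02,"ax":0,"ay":0,"az":0,"jaw":80},{"x":0,"y":0,"z":-0.02,"ax":0,"ay":0,"az":0,"jaw":120},{"x":0,"y":0,"z":0,"ax":0,"ay":0,"az":0,"jaw":200},{"x":0,"y":0,"z":0,"ax":0,"ay":0,"az":0,"jaw":255}]'
python3 -c "
from h import *
gt(pf(.044,-.003,.001),Rpeg())
cv2.imwrite('pics/s8.png',cv2.resize(capture('side')[190:330,220:380,::-1],None,fx=4,fy=4))
"
```

```text
time_s: 6.45
tcp_pos: [0.5499, 0.2596, 0.1442]
ee_rot: [[0.813, 0.384, 0.438], [0.337, -0.923, 0.184], [0.475, -0.002, -0.88]]
wrist_force: [0.8, 0.0, -1.8]
gripper_width: 0.669
t 6.45 tcp [0.5499 0.2596 0.1442] units shift [-0.0082 -0.0155  0.0044] turn [-0.0251  0.0293 -0.0106] maxnorm 0.018067960531953167 0.04001175800175322 f [ 0.7734  0.027  -1.7858] g 0.6691502053250276
tip full [-0.0026  0.0016  0.0434] spare [-0.0029  0.1317  0.0435] gap 58.216067863277395
```

View pics/s8.png

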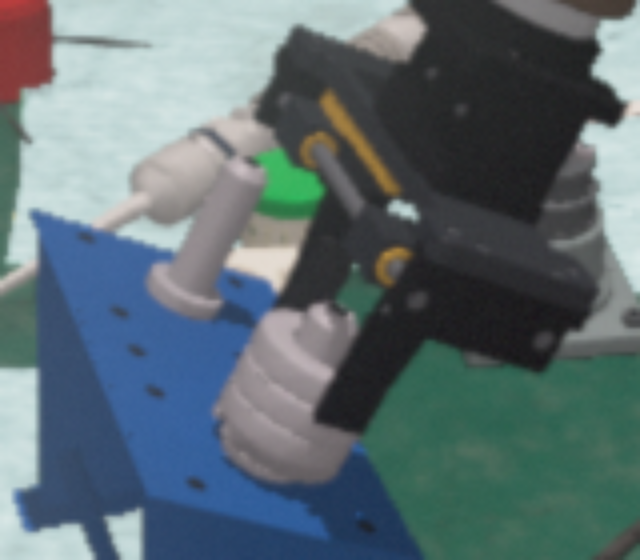

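```bash
python3 -c "
from h import *
gt(pf(.062,0.000,.0005),Rpeg())";python3 -m inch '[{"x":0.03,"y":0.01,"z":0.06,"ax":-0.02,"ay":0.02,"az":0,"jaw":255},{"x":-0.06,"y":-0.03,"z":0.16,"ax":0,"ay":0,"az":0,"jaw":255},{"x":-0.06,"y":-0.03,"z":0.12,"ax":0,"ay":0,"az":0,"jaw":255}]'
python3 -c "
from h import *
gt(pf(.062,0.000,.0005),Rpeg())
cv2.imwrite('pics/s9.png',cv2.resize(capture('side')[190:330,220:380,::-1],None,fx=4,fy=4))
"
```

```text
t 6.5 tcp [0.55   0.2596 0.1442] units shift [-0.0946 -0.0598  0.2934] turn [-0.0248  0.029  -0.0103] maxnorm 0.31401424553669305 0.03953789962337296 f [ 0.321   0.3229 -2.1782] g 0.6684914982190688
tip full [-0.0026  0.0016  0.0433] spare [-0.0029  0.1317  0.0435] gap 58.15876034505899
time_s: 6.88
tcp_pos: [0.5426, 0.2546, 0.1607]
ee_rot: [[0.818, 0.383, 0.429], [0.34, -0.924, 0.176], [0.464, 0.001, -0.886]]
wrist_force: [4.8, 3.3, -4.0]
gripper_width: 0.67
t 6.875 tcp [0.5426 0.2546 0.1607] units shift [0.0284 0.0236 0.0187] turn [ 0.0218 -0.0307 -0.0017] maxnorm 0.04142027954087616 0.03764326026307611 f [ 4.754   3.3081 -3.9947] g 0.669790821138554
tip full [-0.0022 -0.0001  0.062 ] spare [-0.0025  0.13    0.0622] gap 58.2718014390542
```

View pics/s9.png

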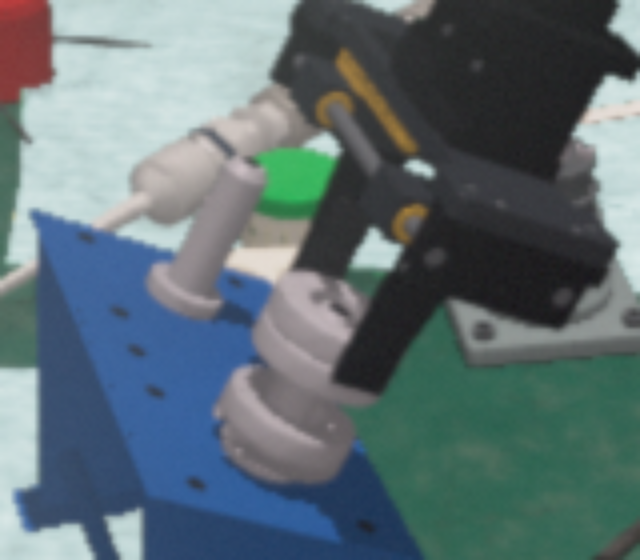

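```bash
python3 -c "
from h import *
im=cv2.imread('pics/s9.png')
s=capture('side')[240:320,265:325,::-1];cv2.imwrite('pics/s9c.png',cv2.resize(s,None,fx=9,fy=7,interpolation=cv2.INTER_CUBIC))
cv2.imwrite('pics/w9.png',capture('wrist')[:,:,::-1]);print(sense()['wrist_force'],loc(tip()))
def c(X): return (proj('side',X)-[265,240])*[9,7]
for z in (.008,.028,.042,.056,.06,.074): print(z,c(pf(z,-.003,.03)),c(pf(z,.015,.026)),c(pf(z,.026,.015)))
"
```

```text
[ 1.3978  1.5297 -1.4637] [-0.0021 -0.0003  0.0623]
0.008 [256.754  491.9554] [164.8875 464.9766] [ 95.4595 427.5672]
0.028 [306.4358 422.2852] [214.2833 394.7341] [144.2414 357.3502]
0.042 [341.5819 372.9989] [249.2291 345.0399] [178.7517 307.6759]
0.056 [377.0363 323.2802] [284.4833 294.9072] [213.5653 257.5649]
0.06 [387.2234 308.9946] [294.6132 280.5022] [223.5684 243.1665]
0.074 [423.0802 258.7115] [330.2699 229.7971] [258.778  192.4855]
```

View pics/s9c.png

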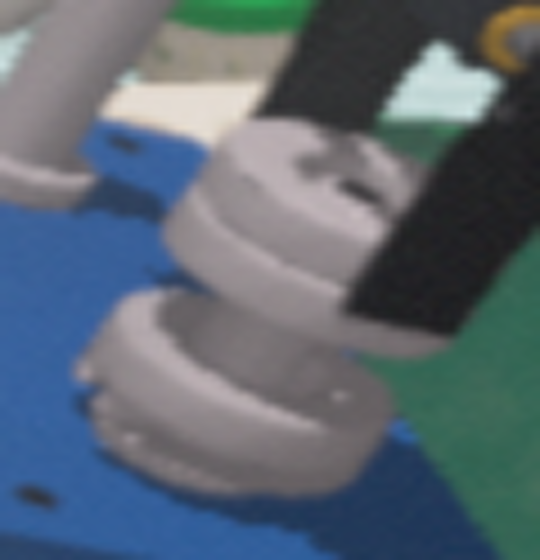

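View pics/w9.png

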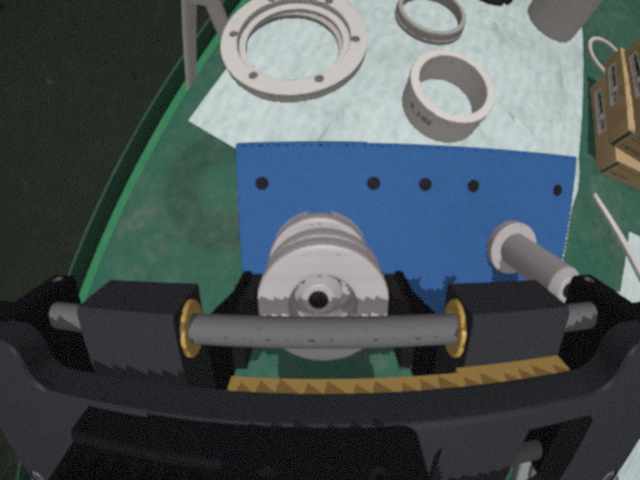

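```bash
python3 -c "
from h import *
gt(pf(.0435,-.002,.001),Rpeg())"
```

```text
t 7.025 tcp [0.5426 0.2544 0.161 ] units shift [ 0.1312  0.0779 -0.2746] turn [ 0.0226 -0.0264 -0.0011] maxnorm 0.314102175307795 0.03471324044462071 f [ 1.3978  1.5297 -1.4637] g 0.6659063193447232
tip full [-0.0021 -0.0003  0.0623] spare [-0.0024  0.1299  0.0625] gap 57.93384978299092
```

```bash
python3 -m inch '[{"x":0.07,"y":0.04,"z":-0.14,"ax":0.02,"ay":-0.02,"az":0,"jaw":255},{"x":0.06,"y":0.04,"z":-0.12,"ax":0,"ay":0,"az":0,"jaw":255},{"x":0.0,"y":0,"z":-0.01,"ax":0,"ay":0,"az":0,"jaw":255}]';python3 -c "
from h import *
gt(pf(.0435,-.002,.001),Rpeg())"
```

```text
time_s: 7.4
tcp_pos: [0.5501, 0.2591, 0.1439]
ee_rot: [[0.816, 0.383, 0.432], [0.339, -0.924, 0.179], [0.468, 0.0, -0.884]]
wrist_force: [-6.4, -2.4, 7.5]
gripper_width: 0.665
t 7.4 tcp [0.5501 0.2591 0.1439] units shift [ 0.006  -0.0005  0.0104] turn [ 0.0053 -0.0084 -0.003 ] maxnorm 0.012012026010680707 0.010385672559386395 f [-6.4084 -2.422   7.4849] g 0.6651747057266131
tip full [-0.0025  0.0012  0.0431] spare [-0.0028  0.1313  0.0433] gap 57.87019939821534
```

```bash
python3 -m inch '[{"x":0,"y":0,"z":0,"ax":0,"ay":0,"az":0,"jaw":30},{"x":0,"y":0,"z":0,"ax":0,"ay":0,"az":0,"jaw":30},{"x":-0.03,"y":-0.01,"z":0.07,"ax":0,"ay":0,"az":0,"jaw":30},{"x":0,"y":0,"z":0.01,"ax":0,"ay":0,"az":0,"jaw":30}]';python3 -c "
from h import *
gt(pf(.048,-.003,.001),Rpeg())
cv2.imwrite('pics/s10.png',cv2.resize(capture('side')[200:320,230:370,::-1],None,fx=5,fy=5,interpolation=cv2.INTER_CUBIC))
"
```

```text
time_s: 7.9
tcp_pos: [0.5485, 0.2578, 0.1487]
ee_rot: [[0.817, 0.382, 0.432], [0.338, -0.924, 0.178], [0.468, 0.001, -0.884]]
wrist_force: [-0.0, -0.2, 0.6]
gripper_width: 0.877
t 7.9 tcp [0.5485 0.2578 0.1487] units shift [-0.0138  0.0019 -0.0106] turn [ 0.0093 -0.0088  0.0024] maxnorm 0.017524253135773035 0.013079057122626886 f [-0.0415 -0.1793  0.5887] g 0.8767496182840634
tip full [-0.002   0.0006  0.0482] spare [-0.0023  0.1307  0.0484] gap 76.27721679071351
```

View pics/s10.png

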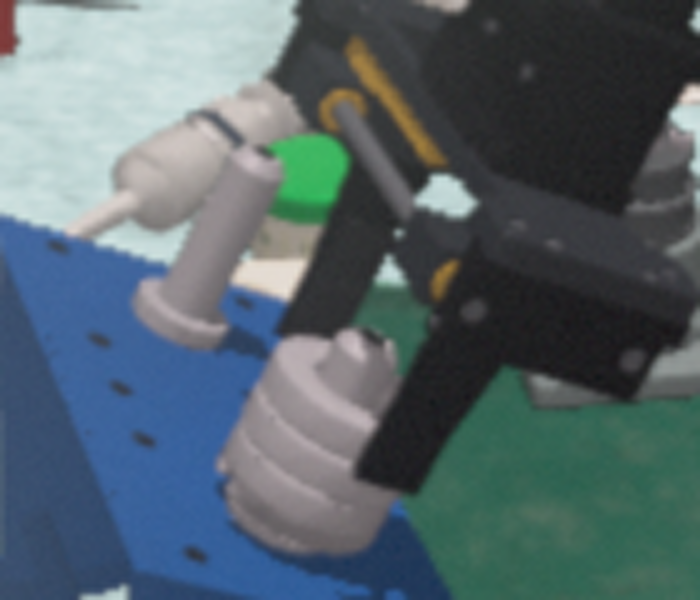

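```bash
python3 -m inch '[{"x":-0.01,"y":0,"z":0.0,"ax":0.01,"ay":-0.01,"az":0,"jaw":75},{"x":-0.01,"y":0,"z":-0.0,"ax":0,"ay":0,"az":0,"jaw":100},{"x":0,"y":0,"z":0,"ax":0,"ay":0,"az":0,"jaw":200},{"x":0,"y":0,"z":0,"ax":0,"ay":0,"az":0,"jaw":255},{"x":0,"y":0,"z":0,"ax":0,"ay":0,"az":0,"jaw":255},{"x":-0.01,"y":-0.01,"z":0.08,"ax":0,"ay":0,"az":0,"jaw":255},{"x":-0.05,"y":-0.02,"z":0.14,"ax":0,"ay":0,"az":0,"jaw":255}]';python3 -c "
from h import *
gt(pf(.058,-.000,.001),Rpeg())
cv2.imwrite('pics/s11.png',cv2.resize(capture('side')[200:320,230:370,::-1],None,fx=5,fy=5,interpolation=cv2.INTER_CUBIC))
"
```

```text
time_s: 8.82
tcp_pos: [0.5424, 0.2543, 0.159]
ee_rot: [[0.818, 0.381, 0.43], [0.339, -0.924, 0.176], [0.465, 0.002, -0.885]]
wrist_force: [0.8, 0.5, -1.7]
gripper_width: 0.664
t 8.825 tcp [0.5424 0.2543 0.159 ] units shift [ 0.0562  0.0468 -0.0128] turn [ 0.022  -0.0238  0.0077] maxnorm 0.07428325481078983 0.03333988970511161 f [ 0.7656  0.4796 -1.6744] g 0.6640919454052122
tip full [-0.0032 -0.0002  0.0606] spare [-0.0035  0.1299  0.0608] gap 57.77599925025346
```

View pics/s11.png

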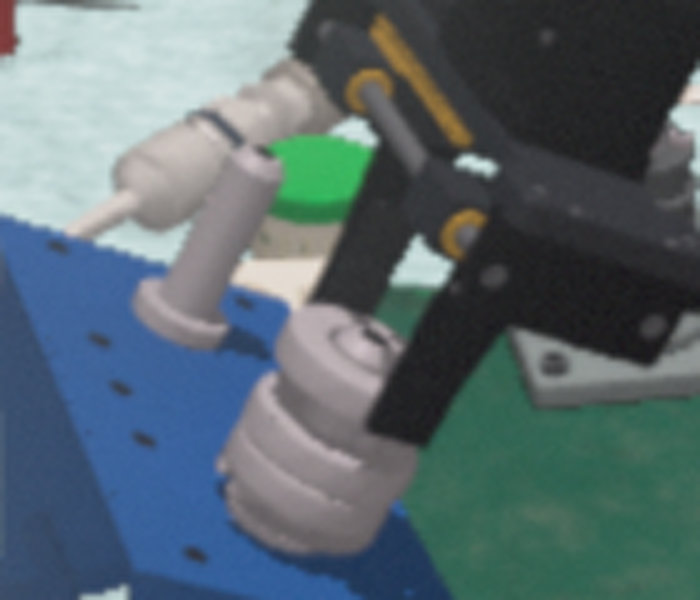

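```bash
python3 -c "
from h import *
gt(pf(.100,-.000,.001),Rpeg());gt(ps(.100,-.000,.001),Rpeg());gt(ps(.06,-.000,.001),Rpeg())"
```

```text
t 8.875 tcp [0.5427 0.2548 0.1605] units shift [-0.2512 -0.0858  0.581 ] turn [ 0.0132 -0.0149  0.0077] maxnorm 0.6387821795100674 0.021361340501260612 f [-0.0925  0.2922 -1.7158] g 0.6636753506163657
tip full [-0.0022  0.      0.0618] spare [-0.0025  0.1302  0.0619] gap 57.73975550362382
t 8.875 tcp [0.5427 0.2548 0.1605] units shift [ 0.5838 -2.0875  0.581 ] turn [ 0.0132 -0.0149  0.0077] maxnorm 2.2441312731473917 0.021361340501260612 f [-0.0925  0.2922 -1.7158] g 0.6636753506163657
tip full [-0.0022  0.      0.0618] spare [-0.0025  0.1302  0.0619] gap 57.73975550362382
t 8.875 tcp [0.5427 0.2548 0.1605] units shift [ 0.873  -1.9677 -0.0076] turn [ 0.0132 -0.0149  0.0077] maxnorm 2.152704464300782 0.021361340501260612 f [-0.0925  0.2922 -1.7158] g 0.6636753506163657
tip full [-0.0022  0.      0.0618] spare [-0.0025  0.1302  0.0619] gap 57.73975550362382
```

```bash
python3 -m inch '[{"x":-0.08,"y":-0.03,"z":0.22,"ax":0.01,"ay":-0.01,"az":0,"jaw":255},{"x":-0.11,"y":-0.04,"z":0.25,"ax":0,"ay":0,"az":0,"jaw":255},{"x":-0.05,"y":-0.02,"z":0.15,"ax":0,"ay":0,"az":0,"jaw":255},{"x":0.2,"y":-0.5,"z":0.03,"ax":0,"ay":0,"az":0,"jaw":255},{"x":0.2,"y":-0.5,"z":0,"ax":0,"ay":0,"az":0,"jaw":255},{"x":0.2,"y":-0.5,"z":0,"ax":0,"ay":0,"az":0,"jaw":255},{"x":0.18,"y":-0.4,"z":0,"ax":0,"ay":0,"az":0,"jaw":255}]';python3 -c "
from h import *
gt(ps(.100,-.000,.001),Rpeg())"
```

```text
time_s: 9.75
tcp_pos: [0.5717, 0.1301, 0.1945]
ee_rot: [[0.821, 0.383, 0.424], [0.342, -0.924, 0.171], [0.457, 0.004, -0.889]]
wrist_force: [0.3, 0.5, -2.4]
gripper_width: 0.665
t 9.75 tcp [0.5717 0.1301 0.1945] units shift [ 0.1    -0.0102  0.0146] turn [ 0.0531 -0.0624  0.0005] maxnorm 0.10152979196965328 0.08195254919672278 f [ 0.3036  0.4861 -2.4053] g 0.6652508359048613
tip full [-0.0044 -0.1261  0.1016] spare [-0.0047  0.004   0.1017] gap 57.87682272372294
```

```bash
python3 -m inch '[{"x":0.1,"y":-0.01,"z":0.01,"ax":0.05,"ay":-0.06,"az":0,"jaw":255},{"x":0.01,"y":0,"z":0,"ax":0.01,"ay":-0.01,"az":0,"jaw":255}]';python3 -c "
from h import *
gt(ps(.08,-.000,.001),Rpeg())
P=camera_params('wrist');cv2.imwrite('pics/w12.png',capture('wrist')[:,:,::-1]);np.savez('w12.npz',R=P['R'],t=P['t'])
cv2.imwrite('pics/s12.png',cv2.resize(capture('side')[180:310,220:370,::-1],None,fx=4.5,fy=4.5,interpolation=cv2.INTER_CUBIC))
"
```

```text
time_s: 10.0
tcp_pos: [0.5785, 0.1277, 0.1939]
ee_rot: [[0.817, 0.379, 0.434], [0.334, -0.925, 0.179], [0.469, -0.001, -0.883]]
wrist_force: [0.3, -0.2, -2.0]
gripper_width: 0.66
t 10.0 tcp [0.5785 0.1277 0.1939] units shift [ 0.1308  0.0894 -0.2696] turn [-0.0039 -0.0029  0.0222] maxnorm 0.312702031433511 0.022701073409977006 f [ 0.3019 -0.2026 -1.9686] g 0.6603023180625989
tip full [-0.0003 -0.131   0.0985] spare [-0.0006 -0.0009  0.0986] gap 57.4463016714461
```

View pics/w12.png

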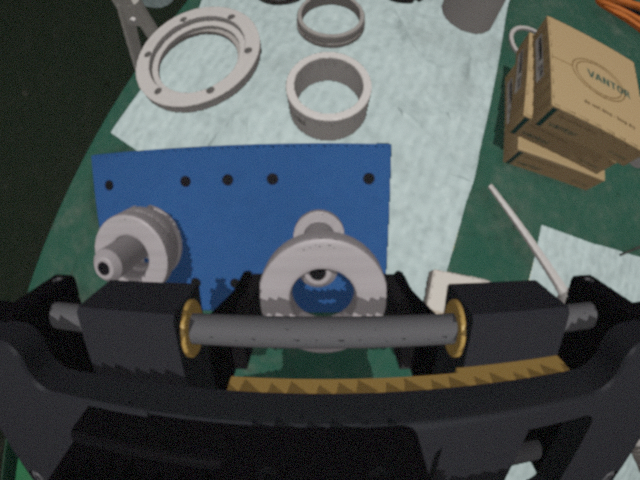

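View pics/s12.png

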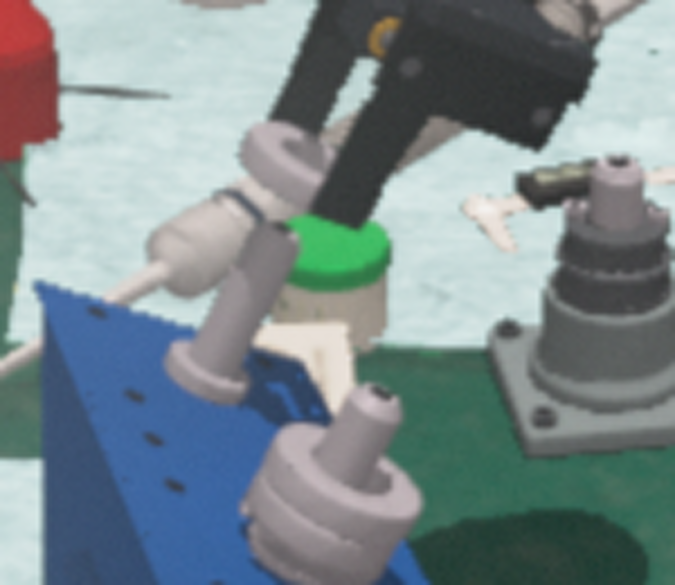

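```bash
python3 - <<'E'
from h import *
P=camera_params("wrist");Q=np.load("w12.npz");P["R"]=Q["R"];P["t"]=Q["t"]
im=cv2.imread("pics/w12.png");cv2.imwrite("pics/w12c.png",cv2.resize(im[200:330,240:400],None,fx=5,fy=4.6,interpolation=cv2.INTER_CUBIC))
print(loc(onpl("wrist",319,274,ps(.074),P),S))
for u,v in ((323,290),(260,290),(386,290)): print(loc(onpl("wrist",u,v,ps(.1068),P),S))
E
```

```text
[-0.0005  0.0003  0.074 ]
[ 0.0055 -0.0018  0.1068]
[0.0053 0.0265 0.1068]
[ 0.0051 -0.0301  0.1068]
```

View pics/w12c.png

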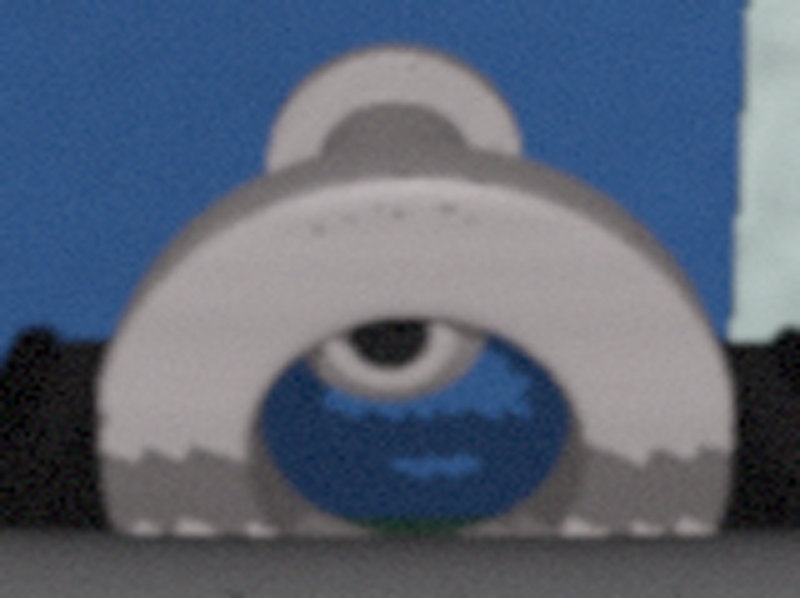

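```bash
python3 - <<'E'
from h import *
P=camera_params("wrist");Q=np.load("w12.npz");P["R"]=Q["R"];P["t"]=Q["t"]
for z in(.092,.0955,.099):
  print(z)
  for u,v in ((322.8,290.9),(259.2,290),(386.6,290),(322.8,238.3),(322.8,268.1),(322.8,313.7)): print(loc(onpl("wrist",u,v,ps(z),P),S))
gt(ps(.085,.0,.001),Rpeg())
E
```

```text
0.092
[-0.002  -0.0017  0.092 ]
[-0.0017  0.0297  0.092 ]
[-0.0019 -0.0332  0.092 ]
[ 0.025  -0.0018  0.092 ]
[ 0.0101 -0.0018  0.092 ]
[-0.0148 -0.0017  0.092 ]
0.0955
[-0.0003 -0.0017  0.0955]
[-0.      0.029   0.0955]
[-0.0003 -0.0325  0.0955]
[ 0.026  -0.0018  0.0955]
[ 0.0115 -0.0018  0.0955]
[-0.0128 -0.0017  0.0955]
0.099
[ 0.0013 -0.0017  0.099 ]
[0.0016 0.0283 0.099 ]
[ 0.0014 -0.0319  0.099 ]
[ 0.0271 -0.0018  0.099 ]
[ 0.0129 -0.0018  0.099 ]
[-0.0109 -0.0017  0.099 ]
t 10.1 tcp [0.5782 0.1282 0.1939] units shift [ 0.1005  0.0671 -0.1969] turn [-0.0031 -0.0034  0.0157] maxnorm 0.23099969900719786 0.016330062653857814 f [ 0.4136  0.4828 -3.0663] g 0.665963158426071
tip full [-0.0004 -0.1305  0.0986] spare [-0.0007 -0.0004  0.0988] gap 57.938794783068175
```

```bash
python3 -c "
from h import *
gt(ps(.06,.0015,.0013),Rpeg())"; python3 -m inch '[{"x":0.03,"y":0.04,"z":0,"ax":0,"ay":0,"az":0.01,"jaw":255},{"x":0.11,"y":0.045,"z":-0.22,"ax":0,"ay":0,"az":0,"jaw":255},{"x":0.11,"y":0.045,"z":-0.22,"ax":0,"ay":0,"az":0,"jaw":255}]';python3 -c "
from h import *
gt(ps(.05,.0015,.0013),Rpeg())"
```

```text
t 10.1 tcp [0.5782 0.1282 0.1939] units shift [ 0.2997  0.155  -0.553 ] turn [-0.0031 -0.0034  0.0157] maxnorm 0.6478411647962574 0.016330062653857814 f [ 0.4136  0.4828 -3.0663] g 0.665963158426071
tip full [-0.0004 -0.1305  0.0986] spare [-0.0007 -0.0004  0.0988] gap 57.938794783068175
time_s: 10.48
tcp_pos: [0.5936, 0.1383, 0.1673]
ee_rot: [[0.814, 0.385, 0.435], [0.339, -0.923, 0.182], [0.471, -0.001, -0.882]]
wrist_force: [0.0, -0.1, -2.4]
gripper_width: 0.662
t 10.475 tcp [0.5936 0.1383 0.1673] units shift [ 0.1157  0.0163 -0.2561] turn [-0.0089  0.0083 -0.0123] maxnorm 0.28147944827889504 0.017304009287452474 f [ 0.0382 -0.0991 -2.361 ] g 0.6624411172443004
tip full [ 0.0029 -0.1271  0.0666] spare [0.0027 0.003  0.0668] gap 57.63237720025414
```

```bash
python3 -m inch '[{"x":0.07,"y":0.01,"z":-0.15,"ax":-0.01,"ay":0.01,"az":-0.01,"jaw":255},{"x":0.08,"y":0.03,"z":-0.17,"ax":0,"ay":0,"az":0,"jaw":255},{"x":0.05,"y":0.02,"z":-0.12,"ax":0,"ay":0,"az":0,"jaw":255}]';python3 -c "
from h import *
gt(ps(.015,.0015,.0013),Rpeg())"
```

```text
time_s: 10.85
tcp_pos: [0.6058, 0.1426, 0.137]
ee_rot: [[0.817, 0.384, 0.43], [0.34, -0.923, 0.179], [0.466, 0.0, -0.885]]
wrist_force: [-0.3, 0.3, -1.6]
gripper_width: 0.661
t 10.85 tcp [0.6058 0.1426 0.137 ] units shift [ 0.1653  0.0491 -0.2675] turn [ 0.0109 -0.0196 -0.0079] maxnorm 0.31822757592420553 0.023716571972554966 f [-0.2843  0.2546 -1.6096] g 0.6611035633839719
tip full [ 0.0004 -0.1278  0.0338] spare [0.0001 0.0024 0.034 ] gap 57.51601001440556
```

```bash
python3 -m inch '[{"x":0.09,"y":0.02,"z":-0.12,"ax":0.01,"ay":-0.02,"az":0,"jaw":255},{"x":0.06,"y":0.02,"z":-0.11,"ax":0,"ay":0,"az":0,"jaw":255},{"x":0.02,"y":0.01,"z":-0.05,"ax":0,"ay":0,"az":0,"jaw":255}]';python3 -c "
from h import *
gt(ps(.015,.0015,.0013),Rpeg())"
```

```text
time_s: 11.22
tcp_pos: [0.6163, 0.1455, 0.1206]
ee_rot: [[0.815, 0.384, 0.434], [0.339, -0.923, 0.18], [0.47, 0.001, -0.883]]
wrist_force: [-26.0, -2.3, 28.3]
gripper_width: 0.666
t 11.225 tcp [0.6163 0.1455 0.1206] units shift [-0.0104  0.0007  0.0068] turn [ 0.0035  0.0047 -0.0079] maxnorm 0.012441127733034518 0.009808238718219887 f [-26.0189  -2.2718  28.3126] g 0.6659951494471631
tip full [ 0.0021 -0.1291  0.0142] spare [0.0018 0.001  0.0144] gap 57.94157800190319
```

```bash
python3 -m inch '[{"x":-0.015,"y":0,"z":0.015,"ax":0,"ay":0,"az":0,"jaw":255},{"x":0,"y":0,"z":0,"ax":0,"ay":0,"az":0,"jaw":30},{"x":0,"y":0,"z":0,"ax":0,"ay":0,"az":0,"jaw":20},{"x":0,"y":0,"z":0,"ax":0,"ay":0,"az":0,"jaw":20}]';python3 -c "
from h import *
gt(ps(.11,.0,.001),Rpeg())"
```

```text
time_s: 11.72
tcp_pos: [0.6176, 0.1468, 0.1245]
ee_rot: [[0.811, 0.385, 0.44], [0.339, -0.923, 0.183], [0.476, 0.0, -0.879]]
wrist_force: [0.1, 0.6, 0.4]
gripper_width: 0.89
t 11.725 tcp [0.6176 0.1468 0.1245] units shift [-0.7371 -0.3175  1.328 ] turn [-0.0144  0.0419 -0.0138] maxnorm 1.5516419233737038 0.046394646083602026 f [0.099  0.6201 0.4069] g 0.890415513390589
tip full [ 0.0051 -0.1285  0.0169] spare [0.0049 0.0017 0.017 ] gap 77.46614966498124
```

```bash
python3 -m inch '[{"x":-0.22,"y":-0.08,"z":0.42,"ax":0,"ay":0.02,"az":0,"jaw":0},{"x":-0.26,"y":-0.11,"z":0.48,"ax":0,"ay":0.02,"az":0,"jaw":0},{"x":-0.2,"y":-0.08,"z":0.38,"ax":0,"ay":0,"az":0,"jaw":0},{"x":-0.2,"y":0.48,"z":0.0,"ax":0,"ay":0,"az":0,"jaw":0},{"x":-0.2,"y":0.5,"z":0,"ax":0,"ay":0,"az":0,"jaw":0},{"x":-0.2,"y":0.5,"z":0,"ax":0,"ay":0,"az":0,"jaw":0},{"x":-0.18,"y":0.42,"z":0,"ax":0,"ay":0,"az":0,"jaw":0}]';python3 -c "
from h import *
gt(pf(.08,-.003,.001),Rpeg())
cv2.imwrite('pics/s13.png',cv2.resize(capture('side')[190:350,210:370,::-1],None,fx=3.7,fy=3.7,interpolation=cv2.INTER_CUBIC))
P=camera_params('wrist');cv2.imwrite('pics/w13.png',capture('wrist')[:,:,::-1]);np.savez('w13.npz',R=P['R'],t=P['t'])
"
```

```text
time_s: 12.6
tcp_pos: [0.5298, 0.2471, 0.2059]
ee_rot: [[0.814, 0.382, 0.438], [0.334, -0.924, 0.186], [0.476, -0.005, -0.88]]
wrist_force: [0.6, 0.4, 0.1]
gripper_width: 0.998
t 12.6 tcp [0.5298 0.2471 0.2059] units shift [ 0.0668  0.0851 -0.4935] turn [-0.0412  0.0273  0.0052] maxnorm 0.505241034287296 0.04968229636023705 f [0.5597 0.4239 0.0632] g 0.9982411004396562
tip full [ 0.0057 -0.0023  0.1088] spare [0.0054 0.1278 0.109 ] gap 86.8469757382501
```

View pics/s13.png

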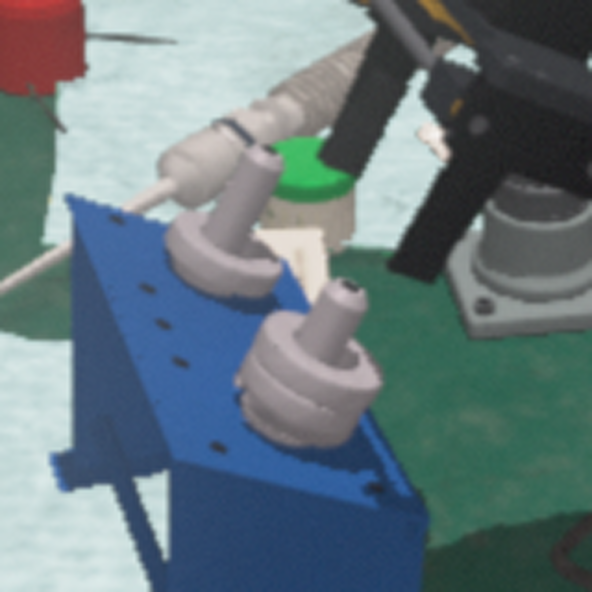

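View pics/w13.png

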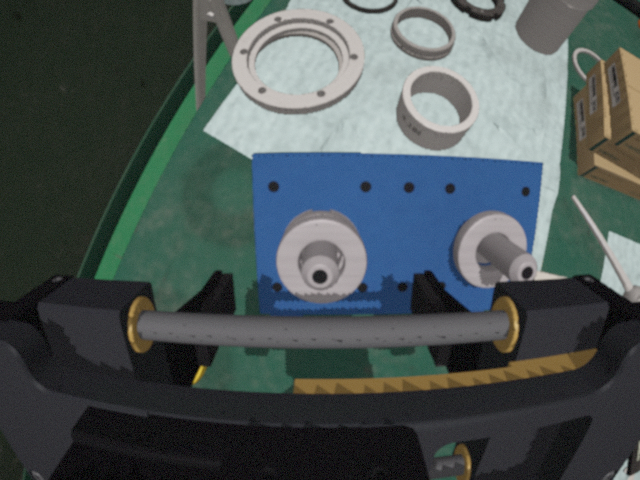

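```bash
python3 -c "
from h import *
gt(pf(.034,-.003,.001),Rpeg())"; python3 -m inch '[{"x":0.05,"y":0.07,"z":-0.4,"ax":-0.04,"ay":0.03,"az":0,"jaw":0},{"x":0.14,"y":0.05,"z":-0.45,"ax":0,"ay":0,"az":0,"jaw":0},{"x":0.14,"y":0.05,"z":-0.35,"ax":0,"ay":0,"az":0,"jaw":0}]';python3 -c "
from h import *
gt(pf(.034,-.003,.001),Rpeg())"
```

```text
t 12.7 tcp [0.5296 0.2478 0.2058] units shift [ 0.4027  0.2116 -1.1682] turn [-0.0375  0.0281 -0.0131] maxnorm 1.2536598184825727 0.04867642592404097 f [-0.2056 -0.3165  0.0281] g 0.9989607382522503
tip full [ 0.0057 -0.0016  0.1086] spare [0.0054 0.1285 0.1088] gap 86.90958422794577
time_s: 13.08
tcp_pos: [0.5515, 0.2605, 0.1366]
ee_rot: [[0.813, 0.386, 0.436], [0.339, -0.922, 0.185], [0.474, -0.003, -0.881]]
wrist_force: [0.2, 19.9, 2.3]
gripper_width: 1.0
t 13.075 tcp [0.5515 0.2605 0.1366] units shift [ 0.0381 -0.0015 -0.0155] turn [-0.0254  0.0197 -0.0234] maxnorm 0.04119872243049913 0.039795606141728536 f [ 0.2214 19.8853  2.3204] g 0.9999227136903776
tip full [-0.0046  0.0018  0.0358] spare [-0.0048  0.1319  0.036 ] gap 86.99327609106285
```

```bash
python3 -c "
from h import *
cv2.imwrite('pics/s14.png',cv2.resize(capture('side')[170:330,210:370,::-1],None,fx=3.7,fy=3.7,interpolation=cv2.INTER_CUBIC))
cv2.imwrite('pics/w14.png',capture('wrist')[:,:,::-1])
s=sense();print(s['wrist_force'],s['moment'],s['effort'],loc(tip()))
"
```

```text
[-0.6289 -0.9007  0.0817] [-0.5229  0.9134 -0.0467] [  0.3845 -24.5075  15.2268   3.0079   0.5189  -0.5372] [-0.0074 -0.0006  0.0343]
```

View pics/s14.png

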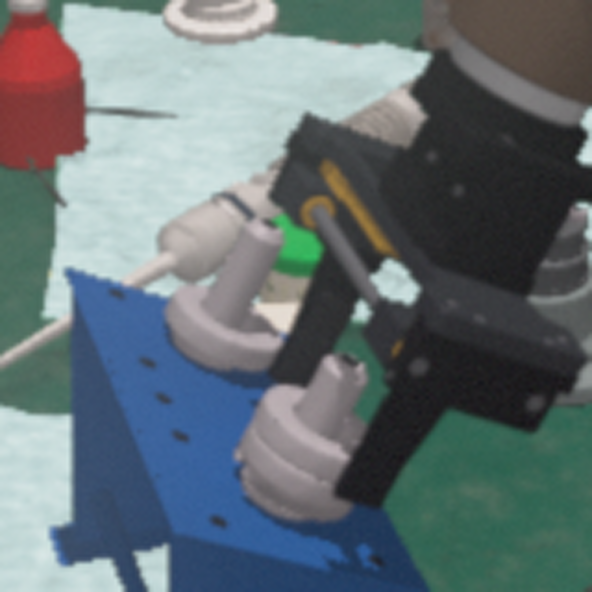

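View pics/w14.png

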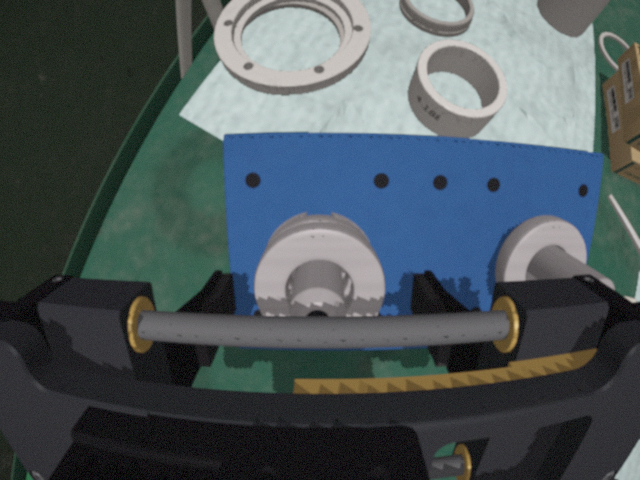

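```bash
python3 -c "
from h import *
gt(pf(.034,-.003,.001),Rpeg())"; python3 -m inch '[{"x":0.05,"y":0.03,"z":0.02,"ax":-0.02,"ay":0.02,"az":-0.01,"jaw":0},{"x":0.01,"y":0.01,"z":0,"ax":0,"ay":0,"az":0,"jaw":0}]';python3 -c "
from h import *
gt(pf(.034,-.003,.001),Rpeg());print(sense()['moment'])"
```

```text
t 13.175 tcp [0.5507 0.2574 0.1339] units shift [0.0521 0.0501 0.0293] turn [ 0.0019 -0.003  -0.0148] maxnorm 0.07800641140036736 0.015177612124322273 f [-0.6289 -0.9007  0.0817] g 0.9991347890133273
tip full [-0.0074 -0.0006  0.0343] spare [-0.0077  0.1295  0.0345] gap 86.92472664415948
time_s: 13.42
tcp_pos: [0.5555, 0.2593, 0.1365]
ee_rot: [[0.818, 0.381, 0.431], [0.336, -0.925, 0.18], [0.467, -0.002, -0.884]]
wrist_force: [0.2, 0.9, -0.2]
gripper_width: 0.999
t 13.425 tcp [0.5555 0.2593 0.1365] units shift [-0.0286  0.0196 -0.0142] turn [-0.0043 -0.0174  0.0102] maxnorm 0.0374798376573175 0.020564212860693203 f [ 0.1537  0.8649 -0.2088] g 0.9991565217312414
tip full [-0.0015 -0.0008  0.0342] spare [-0.0018  0.1294  0.0344] gap 86.926617390618
[-0.4248  0.8699  0.0274]
```

```bash
python3 -m inch '[{"x":-0.02,"y":0.02,"z":-0.005,"ax":0,"ay":-0.01,"az":0.01,"jaw":60},{"x":0,"y":0,"z":0,"ax":0,"ay":0,"az":0,"jaw":80},{"x":0,"y":0,"z":0,"ax":0,"ay":0,"az":0,"jaw":120},{"x":0,"y":0,"z":0,"ax":0,"ay":0,"az":0,"jaw":255},{"x":0,"y":0,"z":0,"ax":0,"ay":0,"az":0,"jaw":255}]';python3 -c "
from h import *
gt(pf(.05,-.000,.001),Rpeg())"
```

```text
time_s: 14.05
tcp_pos: [0.5544, 0.2612, 0.1382]
ee_rot: [[0.815, 0.383, 0.435], [0.336, -0.924, 0.184], [0.472, -0.004, -0.882]]
wrist_force: [0.7, -0.2, -0.5]
gripper_width: 0.663
t 14.05 tcp [0.5544 0.2612 0.1382] units shift [-0.085  -0.0428  0.2159] turn [-0.0268  0.0077 -0.003 ] maxnorm 0.23589352988743287 0.028030127261117144 f [ 0.7345 -0.2107 -0.5054] g 0.6633578085130143
tip full [-0.0011  0.0013  0.0359] spare [-0.0014  0.1314  0.036 ] gap 57.712129340632245
```

```bash
python3 -m inch '[{"x":0,"y":0,"z":0.1,"ax":-0.02,"ay":0.01,"az":0,"jaw":255},{"x":-0.05,"y":-0.02,"z":0.16,"ax":0,"ay":0,"az":0,"jaw":255}]';python3 -c "
from h import *
gt(pf(.100,-.000,.001),Rpeg());
cv2.imwrite('pics/s15.png',cv2.resize(capture('side')[170:330,210:370,::-1],None,fx=3.7,fy=3.7,interpolation=cv2.INTER_CUBIC))"
```

```text
time_s: 14.3
tcp_pos: [0.55, 0.2577, 0.1512]
ee_rot: [[0.819, 0.382, 0.429], [0.338, -0.924, 0.176], [0.464, 0.001, -0.886]]
wrist_force: [1.1, -0.5, -1.2]
gripper_width: 0.664
t 14.3 tcp [0.55   0.2577 0.1512] units shift [-0.3731 -0.1353  0.7351] turn [ 0.0182 -0.0298  0.0066] maxnorm 0.8353917053298066 0.035544624385900836 f [ 1.1413 -0.4794 -1.1853] g 0.6635496451845229
tip full [ 0.0005 -0.      0.0499] spare [0.0002 0.1301 0.05  ] gap 57.72881913105349
```

View pics/s15.png

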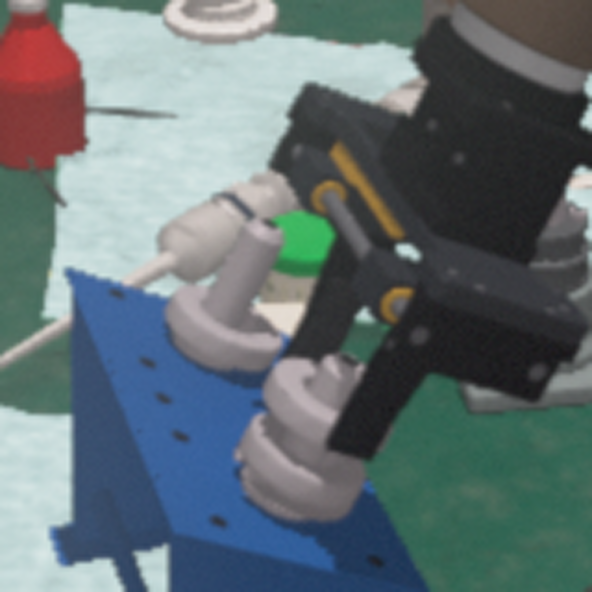

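```bash
python3 -m inch '[{"x":-0.11,"y":-0.04,"z":0.25,"ax":0.01,"ay":-0.02,"az":0,"jaw":255},{"x":-0.13,"y":-0.05,"z":0.28,"ax":0.01,"ay":-0.01,"az":0,"jaw":255},{"x":-0.13,"y":-0.05,"z":0.25,"ax":0,"ay":0,"az":0,"jaw":255},{"x":0.15,"y":-0.5,"z":0.03,"ax":0,"ay":0,"az":0,"jaw":255},{"x":0.2,"y":-0.5,"z":0,"ax":0,"ay":0,"az":0,"jaw":255},{"x":0.2,"y":-0.5,"z":0,"ax":0,"ay":0,"az":0,"jaw":255},{"x":0.2,"y":-0.4,"z":0,"ax":0,"ay":0,"az":0,"jaw":255},{"x":0.06,"y":-0.05,"z":0,"ax":0,"ay":0,"az":0,"jaw":255}]';python3 -c "
from h import *
gt(ps(.100,.003,.0015),Rpeg())"
```

```text
time_s: 15.35
tcp_pos: [0.5724, 0.1257, 0.1953]
ee_rot: [[0.821, 0.38, 0.426], [0.338, -0.925, 0.172], [0.459, 0.003, -0.888]]
wrist_force: [-0.5, -0.4, -2.8]
gripper_width: 0.659
t 15.35 tcp [0.5724 0.1257 0.1953] units shift [0.1262 0.0889 0.0245] turn [ 0.0396 -0.0565  0.0194] maxnorm 0.15627668252460877 0.07164341320531972 f [-0.5348 -0.4366 -2.8358] g 0.658696390959322
tip full [-0.005  -0.1305  0.1028] spare [-0.0053 -0.0004  0.1029] gap 57.306586013461015
```

```bash
python3 -m inch '[{"x":0.12,"y":0.08,"z":0.02,"ax":0.04,"ay":-0.05,"az":0.02,"jaw":255},{"x":0.02,"y":0.01,"z":0,"ax":0,"ay":-0.01,"az":0,"jaw":255}]';python3 -c "
from h import *
gt(ps(.07,.003,.0015),Rpeg())
P=camera_params('wrist');im=capture('wrist')[:,:,::-1];cv2.imwrite('pics/w16.png',cv2.resize(im[200:330,240:400],None,fx=5,fy=4.6,interpolation=cv2.INTER_CUBIC))
"
```

```text
time_s: 15.6
tcp_pos: [0.5808, 0.1314, 0.1955]
ee_rot: [[0.816, 0.383, 0.433], [0.338, -0.924, 0.179], [0.469, 0.001, -0.883]]
wrist_force: [-0.6, -0.3, -0.9]
gripper_width: 0.661
t 15.6 tcp [0.5808 0.1314 0.1955] units shift [ 0.2031  0.0838 -0.4206] turn [ 0.0043 -0.002   0.    ] maxnorm 0.4745117601597719 0.0047450443977150635 f [-0.5765 -0.2687 -0.9438] g 0.6612763459099549
tip full [ 0.0035 -0.1286  0.0983] spare [0.0032 0.0015 0.0985] gap 57.531042094166075
```

View pics/w16.png

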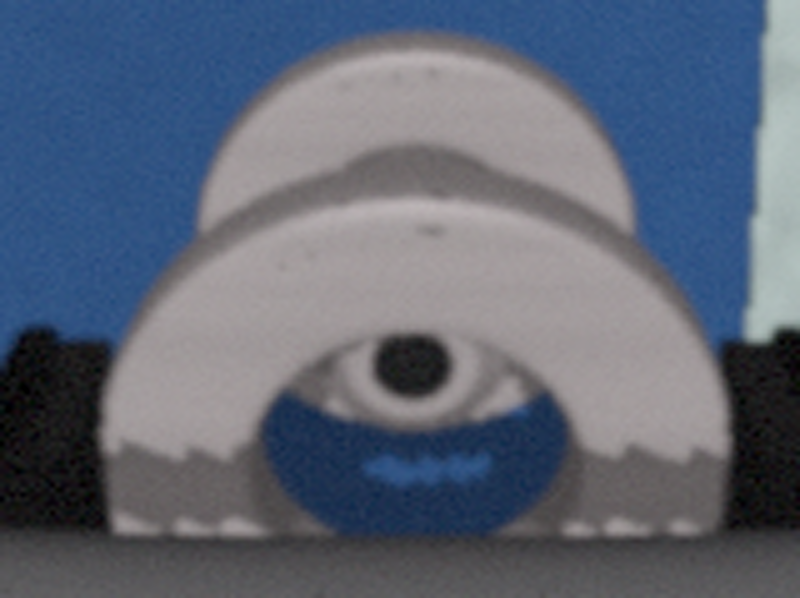

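```bash
python3 -m inch '[{"x":0.1,"y":0.04,"z":-0.2,"ax":0,"ay":0,"az":0,"jaw":255},{"x":0.1,"y":0.04,"z":-0.22,"ax":0,"ay":0,"az":0,"jaw":255},{"x":0.08,"y":0.03,"z":-0.2,"ax":0,"ay":0,"az":0,"jaw":255}]';python3 -c "
from h import *
gt(ps(.045,.0035,.0015),Rpeg())"
```

```text
time_s: 16.02
tcp_pos: [0.5976, 0.1401, 0.1565]
ee_rot: [[0.815, 0.386, 0.433], [0.341, -0.923, 0.181], [0.47, 0.0, -0.883]]
wrist_force: [-0.9, -0.8, -2.3]
gripper_width: 0.658
t 16.025 tcp [0.5976 0.1401 0.1565] units shift [ 0.1099  0.0157 -0.1343] turn [ 0.0021  0.0011 -0.0177] maxnorm 0.17428978651205543 0.017838308642797163 f [-0.8771 -0.7823 -2.2865] g 0.6579528591450057
tip full [ 0.0019 -0.127   0.055 ] spare [0.0016 0.0031 0.0551] gap 57.241898745615494
```

```bash
python3 -m inch '[{"x":0.1,"y":0.01,"z":-0.12,"ax":0,"ay":0,"az":-0.02,"jaw":255},{"x":0.07,"y":0.02,"z":-0.13,"ax":0,"ay":0,"az":0,"jaw":255},{"x":0.03,"y":0.01,"z":-0.06,"ax":0,"ay":0,"az":0,"jaw":255}]';python3 -c "
from h import *
gt(ps(.030,.0035,.0015),Rpeg())"
```

```text
time_s: 16.4
tcp_pos: [0.61, 0.1428, 0.1348]
ee_rot: [[0.817, 0.383, 0.432], [0.339, -0.924, 0.178], [0.467, 0.001, -0.884]]
wrist_force: [-3.6, -0.4, 2.8]
gripper_width: 0.663
t 16.4 tcp [0.61   0.1428 0.1348] units shift [0.0129 0.0158 0.007 ] turn [ 0.0108 -0.0139  0.0003] maxnorm 0.02158304527015428 0.01754166740069997 f [-3.591  -0.3657  2.7864] g 0.6634793859301247
tip full [ 0.0027 -0.1292  0.03  ] spare [0.0024 0.0009 0.0301] gap 57.722706575920846
```

```bash
python3 -m inch '[{"x":0.005,"y":0.0,"z":-0.015,"ax":0,"ay":0,"az":0,"jaw":255},{"x":0,"y":0,"z":0,"ax":0,"ay":0,"az":0,"jaw":30},{"x":0,"y":0,"z":0,"ax":0,"ay":0,"az":0,"jaw":20},{"x":0,"y":0,"z":0,"ax":0,"ay":0,"az":0,"jaw":20},{"x":-0.2,"y":-0.08,"z":0.4,"ax":0,"ay":0,"az":0,"jaw":0},{"x":-0.24,"y":-0.1,"z":0.46,"ax":0,"ay":0,"az":0,"jaw":0},{"x":-0.12,"y":-0.04,"z":0.32,"ax":0,"ay":0,"az":0,"jaw":0},{"x":-0.2,"y":0.48,"z":0.0,"ax":0,"ay":0,"az":0,"jaw":0},{"x":-0.2,"y":0.5,"z":0,"ax":0,"ay":0,"az":0,"jaw":0},{"x":-0.2,"y":0.5,"z":0,"ax":0,"ay":0,"az":0,"jaw":0},{"x":-0.16,"y":0.4,"z":0,"ax":0,"ay":0,"az":0,"jaw":0}]';python3 -c "
from h import *
gt(pf(.08,-.003,.001),Rpeg())
P=camera_params('wrist');cv2.imwrite('pics/w17.png',capture('wrist')[:,:,::-1]);np.savez('w17.npz',R=P['R'],t=P['t'])
cv2.imwrite('pics/s17.png',cv2.resize(capture('side')[190:350,210:370,::-1],None,fx=3.7,fy=3.7,interpolation=cv2.INTER_CUBIC))
"
```

```text
time_s: 17.77
tcp_pos: [0.5331, 0.2459, 0.2139]
ee_rot: [[0.812, 0.38, 0.443], [0.333, -0.925, 0.184], [0.48, -0.002, -0.877]]
wrist_force: [0.3, -0.5, -0.2]
gripper_width: 1.001
t 17.775 tcp [0.5331 0.2459 0.2139] units shift [ 0.0118  0.1049 -0.6263] turn [-0.036   0.0604  0.0145] maxnorm 0.6351209986751535 0.0718283786622554 f [ 0.2918 -0.5127 -0.1987] g 1.000988591450035
tip full [ 0.0116 -0.0046  0.1146] spare [0.0113 0.1256 0.1148] gap 87.08600745615304
```

View pics/s17.png

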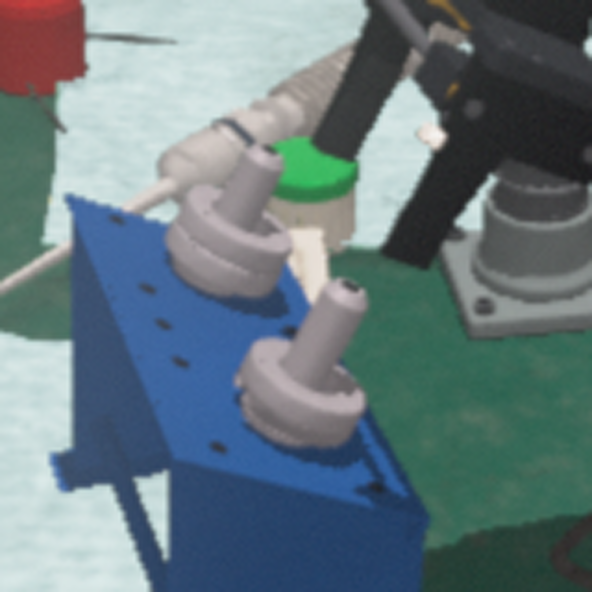

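View pics/w17.png

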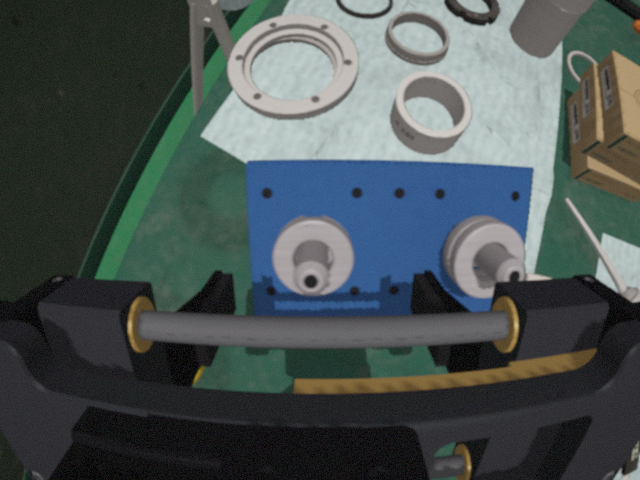

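```bash
python3 -c "
from h import *
gt(pf(.04,-.003,.001),Rpeg())"; python3 -m inch '[{"x":-0.05,"y":0.06,"z":-0.35,"ax":-0.03,"ay":0.06,"az":0.01,"jaw":0},{"x":0.12,"y":0.06,"z":-0.42,"ax":0,"ay":0,"az":0,"jaw":0},{"x":0.15,"y":0.06,"z":-0.32,"ax":0,"ay":0,"az":0,"jaw":0}]';python3 -c "
from h import *
gt(pf(.015,-.003,.001),Rpeg())"
```

```text
t 17.875 tcp [0.533  0.2465 0.2137] units shift [ 0.3027  0.2139 -1.2131] turn [-0.0325  0.0613 -0.0024] maxnorm 1.2684774585788403 0.06942084369616823 f [ 0.4162 -0.2832  0.3098] g 1.000292117445214
tip full [ 0.0116 -0.0039  0.1144] spare [0.0114 0.1262 0.1146] gap 87.02541421773361
time_s: 18.25
tcp_pos: [0.5478, 0.2593, 0.1504]
ee_rot: [[0.812, 0.386, 0.437], [0.337, -0.923, 0.187], [0.476, -0.004, -0.88]]
wrist_force: [0.6, -0.5, 0.9]
gripper_width: 1.0
t 18.25 tcp [0.5478 0.2593 0.1504] units shift [ 0.2363  0.0767 -0.5252] turn [-0.0384  0.0273 -0.0195] maxnorm 0.5810293696095353 0.0509916816519719 f [ 0.6438 -0.4978  0.8561] g 1.0003065407344265
tip full [-0.0015  0.002   0.0498] spare [-0.0018  0.1321  0.05  ] gap 87.0266690438951
```

```bash
python3 -m inch '[{"x":0.09,"y":0.02,"z":-0.24,"ax":-0.03,"ay":0.02,"az":-0.01,"jaw":0},{"x":0.1,"y":0.03,"z":-0.2,"ax":0,"ay":0,"az":0,"jaw":0},{"x":0.04,"y":0.01,"z":-0.1,"ax":0,"ay":0,"az":0,"jaw":0}]';python3 -c "
from h import *
gt(pf(.015,-.003,.001),Rpeg())
cv2.imwrite('pics/s18.png',cv2.resize(capture('side')[190:350,210:370,::-1],None,fx=3.7,fy=3.7,interpolation=cv2.INTER_CUBIC))
"
```

```text
time_s: 18.62
tcp_pos: [0.5646, 0.2608, 0.1228]
ee_rot: [[0.822, 0.382, 0.423], [0.339, -0.924, 0.175], [0.458, -0.001, -0.889]]
wrist_force: [1.5, 0.7, 0.4]
gripper_width: 1.002
t 18.625 tcp [0.5646 0.2608 0.1228] units shift [-0.0429  0.0507 -0.0651] turn [ 0.0243 -0.0705  0.0064] maxnorm 0.09299858432296267 0.07488555069551424 f [1.5017 0.6842 0.39  ] g 1.0023272002648453
tip full [ 0.0003 -0.0028  0.0179] spare [0.     0.1273 0.018 ] gap 87.20246642304154
```

View pics/s18.png

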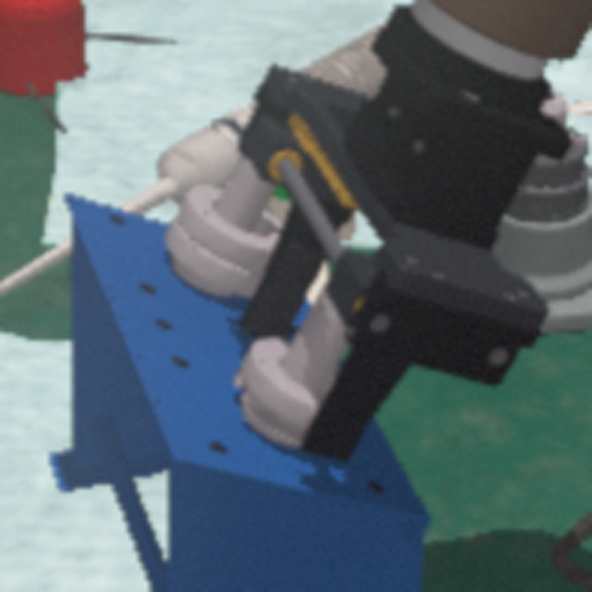

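```bash
python3 -m inch '[{"x":-0.04,"y":0.05,"z":-0.04,"ax":0.02,"ay":-0.06,"az":0,"jaw":0},{"x":-0.01,"y":0.01,"z":-0.01,"ax":0,"ay":-0.01,"az":0,"jaw":0}]';python3 -c "
from h import *
gt(pf(.015,-.003,.001),Rpeg())"
```

```text
time_s: 18.92
tcp_pos: [0.563, 0.2662, 0.1263]
ee_rot: [[0.819, 0.382, 0.428], [0.339, -0.924, 0.177], [0.463, -0.001, -0.886]]
wrist_force: [0.0, -0.6, -1.1]
gripper_width: 0.998
t 18.925 tcp [0.563  0.2662 0.1263] units shift [-0.0158 -0.0382 -0.1242] turn [ 0.0134 -0.0399  0.0024] maxnorm 0.13091431556230804 0.042150389063583156 f [ 0.0423 -0.5705 -1.0818] g 0.9982746407821417
tip full [0.0023 0.0027 0.0208] spare [0.002  0.1329 0.0209] gap 86.84989374804633
```

```bash
python3 -m inch '[{"x":-0.01,"y":-0.03,"z":-0.11,"ax":0.01,"ay":-0.04,"az":0,"jaw":0},{"x":-0.01,"y":-0.01,"z":-0.03,"ax":0,"ay":-0.01,"az":0,"jaw":0}]';python3 -c "
from h import *
gt(pf(.015,-.003,.001),Rpeg())"
```

```text
time_s: 19.18
tcp_pos: [0.5627, 0.2645, 0.1254]
ee_rot: [[0.819, 0.383, 0.426], [0.34, -0.924, 0.176], [0.461, 0.0, -0.887]]
wrist_force: [1.0, 0.2, -0.5]
gripper_width: 1.003
t 19.175 tcp [0.5627 0.2645 0.1254] units shift [-0.011  -0.0109 -0.1094] turn [ 0.0223 -0.0468 -0.0035] maxnorm 0.11045280327870033 0.05195958116310465 f [ 0.9553  0.243  -0.4549] g 1.0026426810781313
tip full [0.0011 0.0014 0.0204] spare [0.0008 0.1315 0.0205] gap 87.22991325379742
```

```bash
python3 -c "
from h import *
s=sense();print(s['joints'],s['effort'],s['wrist_force'],s['moment']);gt(pf(.015,-.003,.001),Rpeg())"
```

```text
[ 38.2777  12.8462 -44.8367  51.7523  -9.2028  24.5802] [  0.0039 -26.7381  14.7834   1.5806   0.4561  -0.0048] [ 0.9553  0.243  -0.4549] [-0.4254  0.8831  0.0199]
t 19.175 tcp [0.5627 0.2645 0.1254] units shift [-0.011  -0.0109 -0.1094] turn [ 0.0223 -0.0468 -0.0035] maxnorm 0.11045280327870033 0.05195958116310465 f [ 0.9553  0.243  -0.4549] g 1.0026426810781313
tip full [0.0011 0.0014 0.0204] spare [0.0008 0.1315 0.0205] gap 87.22991325379742
```

```bash
cat >> h.py <<'E'
def Rp(t): return Ro.from_rotvec(ry*np.radians(t)).as_matrix()@Rpeg()
E
python3 -c "
from h import *
gt(pf(.015,-.003,.001),Rp(3))"
```

```text
t 19.175 tcp [0.5627 0.2645 0.1254] units shift [-0.0337 -0.0203 -0.1216] turn [-0.0926  0.2303 -0.0036] maxnorm 0.12783823294230312 0.24826641596266713 f [ 0.9553  0.243  -0.4549] g 1.0026426810781313
tip full [0.0011 0.0014 0.0204] spare [0.0008 0.1315 0.0205] gap 87.22991325379742
```

```bash
python3 -m inch '[{"x":-0.03,"y":-0.02,"z":-0.02,"ax":-0.09,"ay":0.23,"az":0,"jaw":0},{"x":-0.01,"y":0,"z":-0.08,"ax":0,"ay":0,"az":0,"jaw":0}]';python3 -c "
from h import *
gt(pf(.015,-.003,.001),Rp(3));print(sense()['joints'])"
```

```text
time_s: 19.42
tcp_pos: [0.5647, 0.2607, 0.1221]
ee_rot: [[0.832, 0.378, 0.407], [0.342, -0.926, 0.162], [0.437, 0.004, -0.899]]
wrist_force: [0.2, 0.4, 0.3]
gripper_width: 1.001
t 19.425 tcp [0.5647 0.2607 0.1221] units shift [-0.0673  0.0429 -0.066 ] turn [-0.0124  0.0966  0.0295] maxnorm 0.10355735109930699 0.1017740240313885 f [0.2141 0.3613 0.2551] g 1.0011064426085527
tip full [ 0.0008 -0.0027  0.0172] spare [0.0005 0.1274 0.0174] gap 87.09626050694409
[ 41.0406  13.7553 -40.841   38.1565 -13.5736  35.6753]
```

```bash
python3 -m inch '[{"x":-0.06,"y":0.04,"z":-0.05,"ax":-0.01,"ay":0.08,"az":0.02,"jaw":0},{"x":-0.01,"y":0.01,"z":-0.01,"ax":0,"ay":0.01,"az":0,"jaw":0}]';python3 -c "
from h import *
gt(pf(.015,-.003,.001),Rp(3));print(sense()['joints'])"
```

```text
time_s: 19.68
tcp_pos: [0.56, 0.2636, 0.1181]
ee_rot: [[0.838, 0.381, 0.391], [0.345, -0.925, 0.161], [0.423, 0.0, -0.906]]
wrist_force: [0.3, 0.1, -0.2]
gripper_width: 1.0
t 19.675 tcp [0.56   0.2636 0.1181] units shift [ 0.0112 -0.0046  0.001 ] turn [-0.0002  0.0008  0.0098] maxnorm 0.01212177197866797 0.009867017839782891 f [ 0.3458  0.0977 -0.2467] g 1.0002036482420367
tip full [-0.0035  0.0015  0.0152] spare [-0.0038  0.1317  0.0153] gap 87.0177173970572
[ 42.2384  14.1208 -39.5111  33.4487 -15.0876  39.3656]
```

```bash
python3 -m inch '[{"x":0,"y":0,"z":0,"ax":0,"ay":0,"az":0,"jaw":70},{"x":0,"y":0,"z":0,"ax":0,"ay":0,"az":0,"jaw":85},{"x":0,"y":0,"z":0,"ax":0,"ay":0,"az":0,"jaw":120},{"x":0,"y":0,"z":0,"ax":0,"ay":0,"az":0,"jaw":255},{"x":0,"y":0,"z":0,"ax":0,"ay":0,"az":0,"jaw":255}]';python3 -c "
from h import *
gt(pf(.04,-.000,.001),Rp(3));s=sense();np.savez('grip.npz',R=s['ee_rot'],p=s['tcp_pos']);print(s['joints'])
cv2.imwrite('pics/s19.png',cv2.resize(capture('side')[190:350,210:370,::-1],None,fx=3.7,fy=3.7,interpolation=cv2.INTER_CUBIC))
"
```

```text
time_s: 20.3
tcp_pos: [0.5599, 0.2632, 0.1182]
ee_rot: [[0.838, 0.381, 0.391], [0.345, -0.925, 0.161], [0.423, 0.0, -0.906]]
wrist_force: [0.2, -0.3, -0.1]
gripper_width: 0.645
t 20.3 tcp [0.5599 0.2632 0.1182] units shift [-0.1268 -0.0557  0.3905] turn [-0.0001  0.0035  0.0094] maxnorm 0.4143046697799033 0.010058490708287796 f [ 0.2002 -0.3124 -0.0766] g 0.645368798080277
tip full [-0.0037  0.0012  0.0154] spare [-0.004   0.1313  0.0156] gap 56.1470854329841
[ 42.1946  14.0777 -39.5978  33.5879 -15.0271  39.273 ]
```

View pics/s19.png

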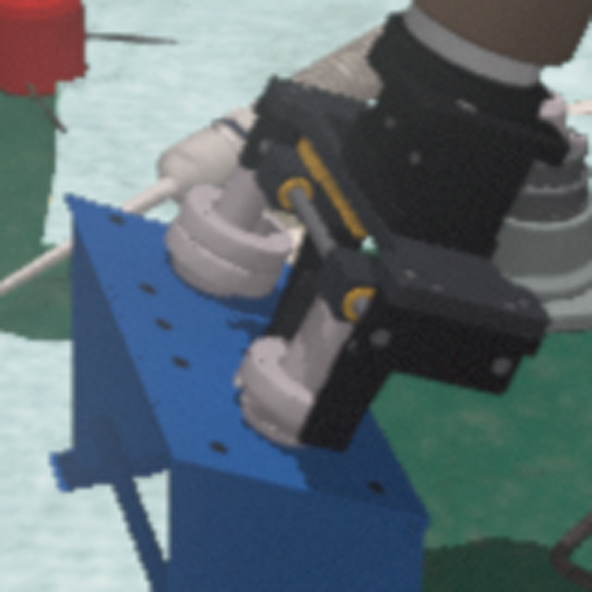

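```bash
python3 -m inch '[{"x":0.03,"y":0.01,"z":0.06,"ax":0,"ay":0,"az":0,"jaw":255},{"x":-0.08,"y":-0.03,"z":0.22,"ax":0,"ay":0,"az":0,"jaw":255},{"x":-0.11,"y":-0.045,"z":0.25,"ax":0,"ay":0,"az":0,"jaw":255}]';python3 -c "
from h import *
gt(pf(.100,-.001,.001),Rp(3));print(sense()['moment'])"
```

```text
time_s: 20.72
tcp_pos: [0.5476, 0.2559, 0.1459]
ee_rot: [[0.842, 0.379, 0.383], [0.346, -0.926, 0.153], [0.413, 0.004, -0.911]]
wrist_force: [0.7, 0.9, -3.3]
gripper_width: 0.638
t 20.725 tcp [0.5476 0.2559 0.1459] units shift [-0.3694 -0.1199  0.804 ] turn [ 0.0429 -0.0485  0.0257] maxnorm 0.8928652466271257 0.06966648221987783 f [ 0.6783  0.9106 -3.3029] g 0.6381910745593212
tip full [-0.0028 -0.0007  0.0465] spare [-0.0031  0.1295  0.0466] gap 55.52262348666095
[-0.2354  1.0173  0.154 ]
```

```bash
python3 -m inch '[{"x":-0.1,"y":-0.03,"z":0.25,"ax":0.03,"ay":-0.04,"az":0.01,"jaw":255},{"x":-0.13,"y":-0.05,"z":0.3,"ax":0.01,"ay":-0.01,"az":0.01,"jaw":255},{"x":-0.13,"y":-0.05,"z":0.3,"ax":0,"ay":0,"az":0,"jaw":255},{"x":-0.15,"y":-0.1,"z":0.4,"ax":0,"ay":0,"az":0,"jaw":255},{"x":-0.2,"y":-0.2,"z":0.4,"ax":0,"ay":0,"az":0,"jaw":255}]';python3 -c "
from h import *
gt(pf(.100,-.001,.001),Rp(3));print(sense()['moment'])
cv2.imwrite('pics/s20.png',cv2.resize(capture('side')[130:330,210:410,::-1],None,fx=3,fy=3,interpolation=cv2.INTER_CUBIC))
P=camera_params('wrist');cv2.imwrite('pics/w20.png',capture('wrist')[:,:,::-1])
"
```

```text
time_s: 21.35
tcp_pos: [0.4998, 0.2264, 0.244]
ee_rot: [[0.842, 0.38, 0.383], [0.347, -0.925, 0.155], [0.413, 0.002, -0.911]]
wrist_force: [-0.2, 0.2, -2.4]
gripper_width: 0.639
t 21.35 tcp [0.4998 0.2264 0.244 ] units shift [ 0.4279  0.3711 -0.8306] turn [ 0.0358 -0.052   0.0157] maxnorm 1.0052983815835557 0.0650289349628396 f [-0.2213  0.1544 -2.4116] g 0.6385464435644204
tip full [-0.0057 -0.0096  0.1591] spare [-0.006   0.1205  0.1593] gap 55.553540590104575
[-0.5213  1.0317 -0.001 ]
```

View pics/s20.png

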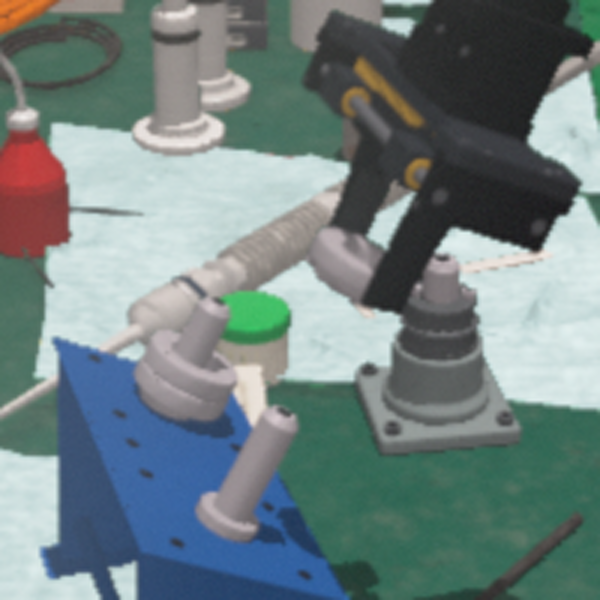

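View pics/w20.png

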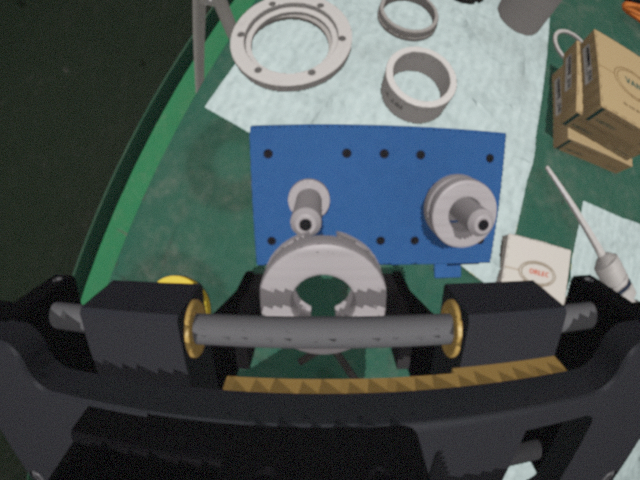

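```bash
cat >> h.py <<'E'
A=np.array([.440,-.0773,.100])
def ringtool(pr,ang,ringc=(-.0024,.0012)):
    G=np.load("grip.npz");Rg=G["R"];pg=G["p"]
    Rr=np.c_[np.cross(ry,ax_),ry,ax_]
    rel=Rr.T@Rg; rp=Rg.T@(pf(.008,*ringc)-pg)
    a=np.radians(ang);Rt=np.array([[np.cos(a),-np.sin(a),0],[np.sin(a),np.cos(a),0],[0,0,1]])@rel
    return np.array(pr)-Rt@rp,Rt
def ringnow(ringc=(-.0024,.0012)):
    G=np.load("grip.npz");Rg=G["R"];pg=G["p"];Rr=np.c_[np.cross(ry,ax_),ry,ax_]
    s=sense();R=np.array(s["ee_rot"]);RR=R@Rg.T@Rr
    return np.array(s["tcp_pos"])+R@Rg.T@(pf(.008,*ringc)-pg),RR
def gr(pr,ang):
    p,R=ringtool(pr,ang);go(p,R);c,RR=ringnow();print("ring",c,"axis",RR[:,2],"ang",np.degrees(np.arctan2(RR[1,0],RR[0,0])),"M",sense()["moment"])
E
python3 -c "
from h import *
gr(A+[0,0,.09],-4.3);p,R=ringtool(A+[0,0,.09],-4.3);print(p,R,sense()['joints'])"
```

```text
t 21.45 tcp [0.5005 0.2269 0.2469] units shift [-1.0574 -5.0672 -1.3495] turn [-0.4425  2.7614 -2.6198] maxnorm 5.349392267146114 3.8320352382302607 f [-0.3844  0.118  -2.0238] g 0.6388563183209771
ring [0.4926 0.2237 0.2696] axis [-0.4298 -0.1777  0.8853] ang 22.419327869111683 M [-0.4002  1.0358  0.0172]
[ 0.4371 -0.0771  0.166 ] [[ 0.9957 -0.0763 -0.0517]
 [-0.0763 -0.9971  0.003 ]
 [-0.0518  0.001  -0.9987]] [ 47.0386  -0.6532 -31.1637  16.5283 -37.9276  54.1501]
```

```bash
python3 -m inch '[{"x":-0.3,"y":-0.3,"z":0.3,"ax":0,"ay":0,"az":0,"jaw":255},{"x":-0.2,"y":-0.7,"z":0,"ax":-0.07,"ay":0.45,"az":-0.43,"jaw":255},{"x":-0.2,"y":-0.7,"z":0,"ax":-0.07,"ay":0.45,"az":-0.43,"jaw":255},{"x":-0.15,"y":-0.7,"z":0,"ax":-0.07,"ay":0.45,"az":-0.43,"jaw":255},{"x":-0.1,"y":-0.7,"z":0,"ax":-0.07,"ay":0.45,"az":-0.43,"jaw":255},{"x":-0.05,"y":-0.7,"z":-0.1,"ax":-0.07,"ay":0.45,"az":-0.43,"jaw":255},{"x":-0.05,"y":-0.6,"z":-0.1,"ax":-0.07,"ay":0.45,"az":-0.43,"jaw":255}]';python3 -c "
from h import *
gr(A+[0,0,.09],-4.3)"
```

```text
time_s: 22.32
tcp_pos: [0.4311, -0.0429, 0.2482]
ee_rot: [[0.995, -0.079, -0.06], [-0.078, -0.997, 0.01], [-0.061, -0.005, -0.998]]
wrist_force: [1.0, 0.6, -3.4]
gripper_width: 0.644
t 22.325 tcp [ 0.4311 -0.0429  0.2482] units shift [ 0.1005 -0.5701 -1.3706] turn [-0.0378 -0.0507  0.0148] maxnorm 1.4878381277576613 0.06491030063779551 f [ 0.9535  0.5941 -3.3973] g 0.643687106839969
ring [ 0.4342 -0.0433  0.2722] axis [ 0.0088 -0.0066  0.9999] ang -4.446518186989127 M [-0.0623 -0.2738 -0.0003]
```

```bash
python3 -m inch '[{"x":0.08,"y":-0.4,"z":-0.4,"ax":-0.04,"ay":-0.05,"az":0.01,"jaw":255},{"x":0.02,"y":-0.17,"z":-0.4,"ax":0,"ay":-0.01,"az":0,"jaw":255},{"x":0,"y":-0.02,"z":-0.3,"ax":0,"ay":0,"az":0,"jaw":255}]';python3 -c "
from h import *
gr(A+[0,0,.06],-4.3)
P=camera_params('wrist');cv2.imwrite('pics/w21.png',capture('wrist')[:,:,::-1]);np.savez('w21.npz',R=P['R'],t=P['t'])
cv2.imwrite('pics/s21.png',cv2.resize(capture('side')[140:300,270:430,::-1],None,fx=3.7,fy=3.7,interpolation=cv2.INTER_CUBIC))
cv2.imwrite('pics/t21.png',cv2.resize(capture('top')[190:330,290:430,::-1],None,fx=4,fy=4,interpolation=cv2.INTER_CUBIC))
"
```

```text
time_s: 22.7
tcp_pos: [0.4386, -0.0814, 0.178]
ee_rot: [[0.995, -0.084, -0.05], [-0.084, -0.996, 0.004], [-0.05, 0.001, -0.999]]
wrist_force: [-0.4, 0.1, -3.2]
gripper_width: 0.64
t 22.7 tcp [ 0.4386 -0.0814  0.178 ] units shift [-0.0258  0.0722 -0.7004] turn [-0.0012  0.0084  0.0433] maxnorm 0.7045565159489199 0.04410684588254099 f [-0.3893  0.1157 -3.1571] g 0.6398710306762949
ring [ 0.4415 -0.0817  0.202 ] axis [-0.0015 -0.0002  1.    ] ang -4.732766806182968 M [-0.0221 -0.154  -0.0138]
```

View pics/w21.png

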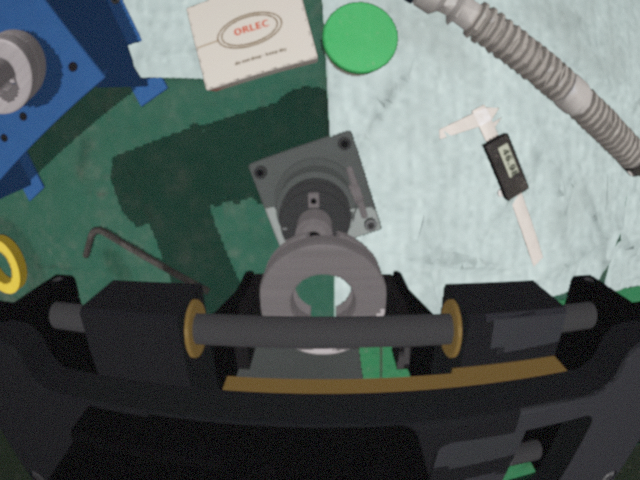

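View pics/s21.png

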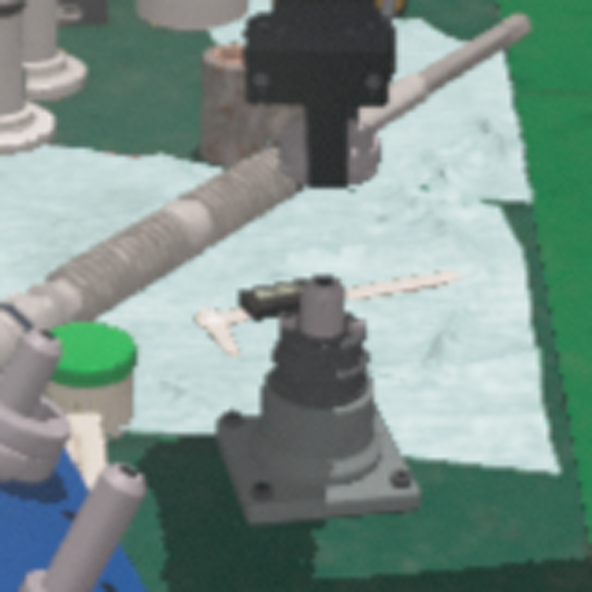

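```bash
python3 - <<'E'
from h import *
im=cv2.imread("pics/w21.png");cv2.imwrite("pics/w21c.png",cv2.resize(im[180:330,250:390],None,fx=5,fy=4,interpolation=cv2.INTER_CUBIC))
E
```

```text
(no output)
```

View pics/w21c.png

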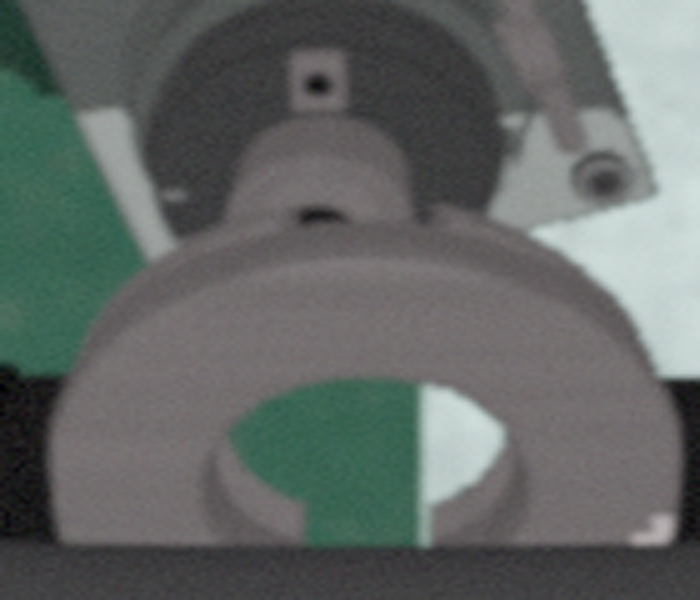

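```bash
python3 - <<'E'
from h import *
P=camera_params("wrist");Q=np.load("w21.npz");P["R"]=Q["R"];P["t"]=Q["t"]
C=lambda u,v:(250+u/5-.4,180+v/4-.4)
dog=plane("wrist",*C(320,80),.106,P)
for r in (215,222): 
    h=plane("wrist",*C(321,r),.130,P);print(h)
    e=dog-h;print(dog,np.hypot(e[0],e[1]),np.degrees(np.arctan2(e[1],e[0])))
# dog corners top face
for u,v in((290,52),(350,50),(290,112),(350,112)): print(plane("wrist",*C(u,v),.106,P))
# pilot silhouettes base ~z .12
for u,v,z in((235,190,.122),(412,190,.122)): print("pil",plane("wrist",*C(u,v),z,P))
# ring
for z in(.222,.215):
  print(z,[plane("wrist",*C(u,v),z,P) for u,v in((50,450),(683,450),(366,255))])
E
```

```text
[ 0.4439 -0.0769  0.13  ]
[ 0.461  -0.0778  0.106 ] 0.0170944717048628 -2.9882344556548315
[ 0.4427 -0.0768  0.13  ]
[ 0.461  -0.0778  0.106 ] 0.018329183139684253 -3.1417197890055704
[ 0.4665 -0.074   0.106 ]
[ 0.4661 -0.0825  0.106 ]
[ 0.4555 -0.073   0.106 ]
[ 0.4547 -0.0816  0.106 ]
pil [ 0.4467 -0.0652  0.122 ]
pil [ 0.4446 -0.0893  0.122 ]
0.222 [array([ 0.4509, -0.0558,  0.222 ]), array([ 0.4463, -0.1107,  0.222 ]), array([ 0.4713, -0.0851,  0.222 ])]
0.215 [array([ 0.4473, -0.0542,  0.215 ]), array([ 0.4424, -0.1117,  0.215 ]), array([ 0.4686, -0.0849,  0.215 ])]
```

```bash
sed -i 's/^A=.*/A=np.array([.4405,-.0756,.100])/' h.py; python3 -m inch '[{"x":-0.01,"y":0.06,"z":-0.35,"ax":0,"ay":0.01,"az":0.02,"jaw":255},{"x":0,"y":0.03,"z":-0.38,"ax":0,"ay":0,"az":0.01,"jaw":255},{"x":0,"y":0.01,"z":-0.25,"ax":0,"ay":0,"az":0,"jaw":255}]';python3 -c "
from h import *
gr(A+[0,0,.037],-4.6)"
```

```text
time_s: 23.22
tcp_pos: [0.4422, -0.0737, 0.1225]
ee_rot: [[0.996, -0.075, -0.042], [-0.075, -0.997, 0.003], [-0.042, -0.0, -0.999]]
wrist_force: [-0.7, 0.2, -3.0]
gripper_width: 0.642
t 23.225 tcp [ 0.4422 -0.0737  0.1225] units shift [-0.0759 -0.0278 -0.1592] turn [-0.002   0.0562 -0.0385] maxnorm 0.1785323779184316 0.06816061299092521 f [-0.6715  0.1605 -2.984 ] g 0.6417206381500548
ring [ 0.4448 -0.0739  0.1466] axis [-0.0098 -0.0004  1.    ] ang -4.215058568541965 M [-0.0323 -0.1264  0.0437]
```

```bash
python3 -m inch '[{"x":-0.075,"y":-0.03,"z":-0.08,"ax":0,"ay":0.055,"az":-0.035,"jaw":255},{"x":-0.01,"y":-0.005,"z":-0.04,"ax":0,"ay":0.01,"az":0,"jaw":255}]';python3 -c "
from h import *
gr(A+[0,0,.037],-4.6)
P=camera_params('wrist');im=capture('wrist')[:,:,::-1];np.savez('w22.npz',R=P['R'],t=P['t']);cv2.imwrite('pics/w22.png',im)
cv2.imwrite('pics/w22c.png',cv2.resize(im[180:330,250:390],None,fx=5,fy=4,interpolation=cv2.INTER_CUBIC))
cv2.imwrite('pics/s22.png',cv2.resize(capture('side')[160:280,300:420,::-1],None,fx=5,fy=5,interpolation=cv2.INTER_CUBIC))
"
```

```text
time_s: 23.48
tcp_pos: [0.4379, -0.0754, 0.1161]
ee_rot: [[0.995, -0.08, -0.052], [-0.08, -0.997, 0.003], [-0.052, 0.001, -0.999]]
wrist_force: [0.4, 0.3, -2.7]
gripper_width: 0.643
t 23.475 tcp [ 0.4379 -0.0754  0.1161] units shift [-0.0045  0.0003 -0.052 ] turn [-0.001  -0.0017 -0.0096] maxnorm 0.05216708973731948 0.00982983282479558 f [ 0.3719  0.2934 -2.7203] g 0.6427587901354097
ring [ 0.4408 -0.0756  0.1401] axis [ 0.0003 -0.0002  1.    ] ang -4.503787121445799 M [-0.0061 -0.1728 -0.0081]
```

View pics/w22c.png

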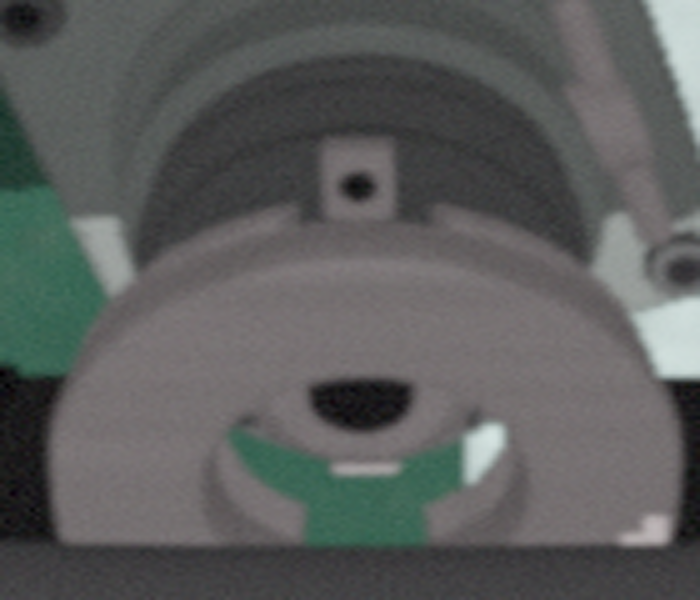

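View pics/s22.png

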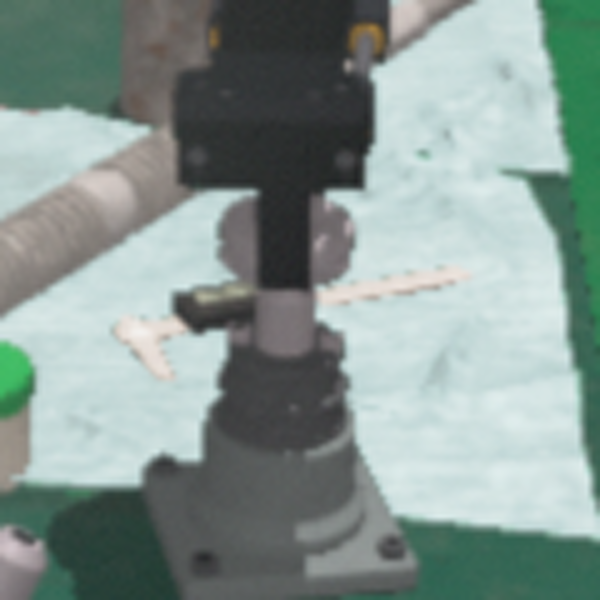

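```bash
python3 - <<'E'
from h import *
P=camera_params("wrist");Q=np.load("w22.npz");P["R"]=Q["R"];P["t"]=Q["t"]
C=lambda u,v:(250+u/5-.4,180+v/4-.4)
for u,v in((361,455),(361,430),(305,385),(415,385),(361,385)): print("pilot",plane("wrist",*C(u,v),.130,P))
dc=[plane("wrist",*C(u,v),.106,P) for u,v in((320,140),(395,140),(320,215),(395,215))];print(np.array(dc))
print("near dog",[plane("wrist",*C(u,v),.106,P) for u,v in((331,462),(402,462))])
for z in(.16,.155): print(z,[plane("wrist",*C(u,v),z,P) for u,v in((50,450),(683,450),(366,255),(366,372))])
print("slotfar",[plane("wrist",*C(u,v),.14,P) for u,v in((300,210),(435,210))])
E
```

```text
pilot [ 0.4312 -0.0753  0.13  ]
pilot [ 0.4349 -0.0756  0.13  ]
pilot [ 0.4419 -0.0704  0.13  ]
pilot [ 0.4409 -0.0817  0.13  ]
pilot [ 0.4414 -0.0761  0.13  ]
[[ 0.4671 -0.0737  0.106 ]
 [ 0.4665 -0.0819  0.106 ]
 [ 0.4563 -0.0727  0.106 ]
 [ 0.4556 -0.0811  0.106 ]]
near dog [array([ 0.4172, -0.0706,  0.106 ]), array([ 0.4165, -0.079 ,  0.106 ])]
0.16 [array([ 0.4501, -0.0497,  0.16  ]), array([ 0.4456, -0.1046,  0.16  ]), array([ 0.4706, -0.079 ,  0.16  ]), array([ 0.4574, -0.0779,  0.16  ])]
0.155 [array([ 0.4474, -0.0486,  0.155 ]), array([ 0.4428, -0.1054,  0.155 ]), array([ 0.4687, -0.0788,  0.155 ]), array([ 0.4551, -0.0777,  0.155 ])]
slotfar [array([ 0.4689, -0.0728,  0.14  ]), array([ 0.4679, -0.0851,  0.14  ])]
```

```bash
sed -i 's/^A=.*/A=np.array([.4412,-.0748,.100])/' h.py; python3 -c "
from h import *
gr(A+[0,0,.028],-3.5)"; python3 -m inch '[{"x":0.005,"y":0.014,"z":-0.06,"ax":0,"ay":0,"az":0.1,"jaw":255},{"x":0,"y":0.002,"z":-0.1,"ax":0,"ay":0,"az":0.01,"jaw":255}]';python3 -c "
from h import *
gr(A+[0,0,.02],-3.5)"
```

```text
t 23.575 tcp [ 0.4379 -0.0754  0.116 ] units shift [ 0.0067  0.0128 -0.2014] turn [-0.0016 -0.0011  0.101 ] maxnorm 0.20187739939702498 0.10105059459821278 f [-0.3828 -0.0684 -2.4134] g 0.6426508500515613
ring [ 0.4408 -0.0756  0.1401] axis [ 0.0002 -0.0003  1.    ] ang -4.510313295927441 M [-0.0165 -0.1857 -0.0401]
time_s: 23.82
tcp_pos: [0.4395, -0.0743, 0.1073]
ee_rot: [[0.997, -0.059, -0.048], [-0.059, -0.998, 0.003], [-0.048, 0.0, -0.999]]
wrist_force: [0.2, -1.0, -3.3]
gripper_width: 0.646
t 23.825 tcp [ 0.4395 -0.0743  0.1073] units shift [-0.0196 -0.0058 -0.1898] turn [-0.004   0.02   -0.0171] maxnorm 0.1908624075133863 0.026637214152620624 f [ 0.2079 -0.98   -3.2683] g 0.6462873549680999
ring [ 0.4423 -0.0745  0.1314] axis [-0.0035 -0.0007  1.    ] ang -3.328624540016005 M [-0.0608 -0.0987 -0.0119]
```

```bash
python3 -m inch '[{"x":-0.018,"y":-0.005,"z":-0.06,"ax":0,"ay":0.02,"az":-0.015,"jaw":255},{"x":0,"y":0,"z":-0.07,"ax":0,"ay":0,"az":0,"jaw":255}]';python3 -c "
from h import *
gr(A+[0,0,.02],-3.5)"
```

```text
time_s: 24.08
tcp_pos: [0.4382, -0.0746, 0.0989]
ee_rot: [[0.997, -0.062, -0.052], [-0.062, -0.998, 0.003], [-0.052, 0.0, -0.999]]
wrist_force: [0.7, 0.2, -3.2]
gripper_width: 0.644
t 24.075 tcp [ 0.4382 -0.0746  0.0989] units shift [ 0.0012 -0.0005 -0.0489] turn [-0.0037 -0.003  -0.0014] maxnorm 0.04892573056749259 0.005008194956608221 f [ 0.7385  0.1578 -3.1518] g 0.6436900088985278
ring [ 0.4411 -0.0748  0.1229] axis [ 0.0005 -0.0006  1.    ] ang -3.48561865792303 M [ 0.0037 -0.1846  0.0188]
```

```bash
python3 -m inch '[{"x":0,"y":0,"z":-0.06,"ax":0,"ay":0,"az":0,"jaw":255},{"x":0,"y":0,"z":-0.06,"ax":0,"ay":0,"az":0,"jaw":255},{"x":0,"y":0,"z":-0.04,"ax":0,"ay":0,"az":0,"jaw":255}]';python3 -c "
from h import *
gr(A+[0,0,.006],-3.5)"
```

```text
time_s: 24.45
tcp_pos: [0.4372, -0.0748, 0.0882]
ee_rot: [[0.997, -0.062, -0.055], [-0.062, -0.998, 0.003], [-0.055, 0.001, -0.999]]
wrist_force: [-0.3, 0.4, -2.7]
gripper_width: 0.639
t 24.45 tcp [ 0.4372 -0.0748  0.0882] units shift [ 0.0177  0.0032 -0.1041] turn [-0.0018 -0.0166  0.0001] maxnorm 0.10561198593238282 0.016722219877858747 f [-0.2961  0.4061 -2.6597] g 0.6391664209461336
ring [ 0.4402 -0.075   0.1122] axis [ 0.0029 -0.0003  1.    ] ang -3.501153616657374 M [-0.0699 -0.0651 -0.0264]
```

```bash
python3 -m inch '[{"x":0.016,"y":0.002,"z":-0.05,"ax":0,"ay":-0.015,"az":0,"jaw":255},{"x":0,"y":0,"z":-0.035,"ax":0,"ay":0,"az":0,"jaw":255}]';python3 -c "
from h import *
gr(A+[0,0,.006],-3.5)"
```

```text
time_s: 24.7
tcp_pos: [0.4373, -0.0749, 0.0826]
ee_rot: [[0.997, -0.063, -0.054], [-0.063, -0.998, 0.002], [-0.054, 0.001, -0.999]]
wrist_force: [-1.3, 0.4, -2.7]
gripper_width: 0.646
t 24.7 tcp [ 0.4373 -0.0749  0.0826] units shift [ 0.0158  0.0038 -0.01  ] turn [-0.0004 -0.0117  0.0013] maxnorm 0.01909225362024349 0.011753344674300514 f [-1.3498  0.3655 -2.6549] g 0.645526330512235
ring [ 0.4403 -0.075   0.1066] axis [ 0.002  -0.0001  1.    ] ang -3.51304548932887 M [-0.0445  0.1093  0.053 ]
```

```bash
python3 -m inch '[{"x":0.012,"y":0.002,"z":-0.025,"ax":0,"ay":-0.01,"az":0,"jaw":255},{"x":0.003,"y":0,"z":-0.025,"ax":0,"ay":0,"az":0,"jaw":255}]';python3 -c "
from h import *
gr(A+[0,0,.006],-3.5)"
```

```text
time_s: 24.95
tcp_pos: [0.4374, -0.0749, 0.0792]
ee_rot: [[0.997, -0.063, -0.054], [-0.063, -0.998, 0.002], [-0.054, 0.001, -0.999]]
wrist_force: [-1.2, 0.0, -1.6]
gripper_width: 0.638
t 24.95 tcp [ 0.4374 -0.0749  0.0792] units shift [0.0147 0.0044 0.0465] turn [ 0.001  -0.0121  0.0025] maxnorm 0.048998602620718076 0.012377322820906811 f [-1.1573  0.0125 -1.5509] g 0.6384291627609585
ring [ 0.4404 -0.0751  0.1032] axis [0.0021 0.0002 1.    ] ang -3.524611184416167 M [-0.0564  0.323   0.01  ]
```

```bash
python3 -m inch '[{"x":0,"y":0,"z":-0.025,"ax":0,"ay":0,"az":0,"jaw":255},{"x":0,"y":0,"z":-0.02,"ax":0,"ay":0,"az":0,"jaw":255}]';python3 -c "
from h import *
gr(A+[0,0,.0],-3.5)
P=camera_params('wrist');im=capture('wrist')[:,:,::-1];np.savez('w23.npz',R=P['R'],t=P['t'])
cv2.imwrite('pics/w23c.png',cv2.resize(im[180:330,250:390],None,fx=5,fy=4,interpolation=cv2.INTER_CUBIC))
cv2.imwrite('pics/s23.png',cv2.resize(capture('side')[180:260,320:400,::-1],None,fx=7,fy=7,interpolation=cv2.INTER_CUBIC))
"
```

```text
time_s: 25.2
tcp_pos: [0.4375, -0.0749, 0.0766]
ee_rot: [[0.997, -0.063, -0.054], [-0.063, -0.998, 0.002], [-0.054, 0.001, -0.999]]
wrist_force: [-4.4, 1.3, 7.3]
gripper_width: 0.644
t 25.2 tcp [ 0.4375 -0.0749  0.0766] units shift [ 0.0128  0.0043 -0.01  ] turn [ 0.0014 -0.0113  0.0015] maxnorm 0.01679956189441202 0.011474537629110477 f [-4.4158  1.3453  7.2556] g 0.6436589077831478
ring [ 0.4405 -0.0751  0.1006] axis [0.002  0.0002 1.    ] ang -3.5149744788162556 M [ 0.5479  1.2485 -0.0345]
```

View pics/w23c.png

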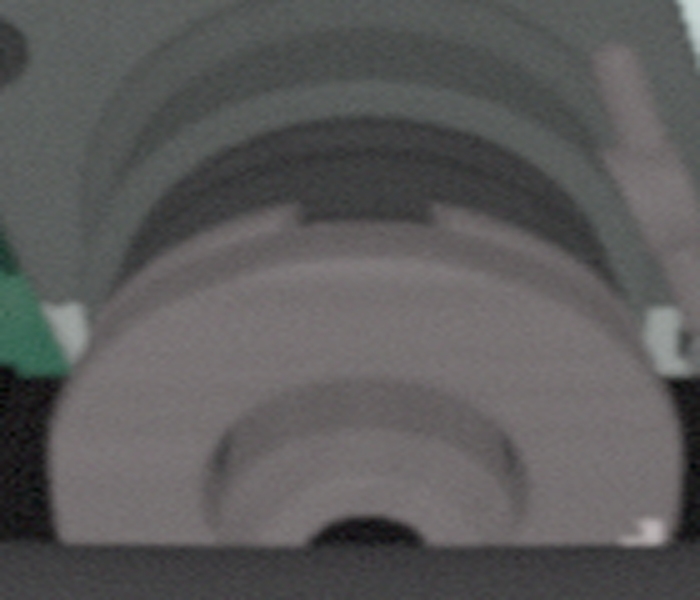

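View pics/s23.png

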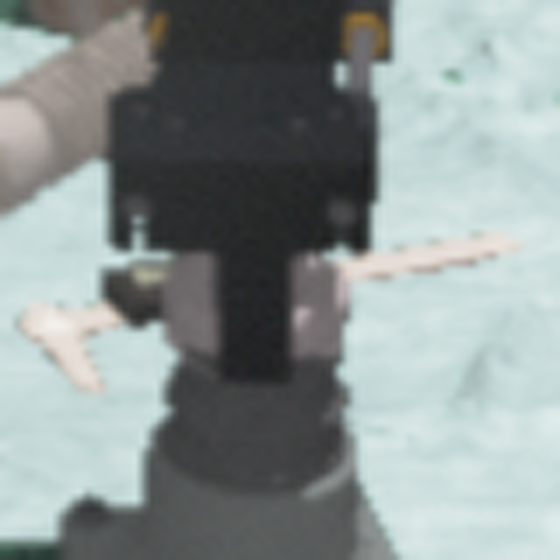

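```bash
python3 - <<'E'
from h import *
P=camera_params("wrist");Q=np.load("w23.npz");P["R"]=Q["R"];P["t"]=Q["t"]
inv=lambda q:((q[0]+.4-250)*5,(q[1]+.4-180)*4)
c=np.array([.4406,-.0759,0])
for dz in(0,-.006):  # world lowered rel. to camera by 6mm when riding
  for nm,x,z in(("boretop",.014,.1206 if dz==0 else .1266),("ringtopfar",.029,.1206 if dz==0 else .1266),("chamf",.013,.125),("pilottopfar",.0095,.130),("holefar",.0058,.130),("dogfar",.0255,.106),("dognear",.015,.106),("flangefar",.026,.100)):
    print(dz,nm,np.round(inv(proj("wrist",c+[x,0,z+dz],P)),0))
E
```

```text
0 boretop [354. 395.]
0 ringtopfar [342. 264.]
0 chamf [355. 423.]
0 pilottopfar [358. 476.]
0 holefar [361. 507.]
0 dogfar [347. 245.]
0 dognear [354. 331.]
0 flangefar [347. 223.]
-0.006 boretop [354. 395.]
-0.006 ringtopfar [342. 264.]
-0.006 chamf [355. 397.]
-0.006 pilottopfar [358. 448.]
-0.006 holefar [361. 478.]
-0.006 dogfar [347. 227.]
-0.006 dognear [355. 310.]
-0.006 flangefar [347. 206.]
```

```bash
python3 -m inch '[{"x":0,"y":0,"z":0.005,"ax":0,"ay":0,"az":0,"jaw":255},{"x":0,"y":0,"z":0,"ax":0,"ay":0,"az":0,"jaw":85},{"x":0,"y":0,"z":0,"ax":0,"ay":0,"az":0,"jaw":40},{"x":0,"y":0,"z":0,"ax":0,"ay":0,"az":0,"jaw":0},{"x":0,"y":0,"z":0,"ax":0,"ay":0,"az":0,"jaw":0}]';python3 -c "
from h import *
gr(A,-3.5)"
```

```text
time_s: 25.92
tcp_pos: [0.4419, -0.0745, 0.0786]
ee_rot: [[0.997, -0.061, -0.044], [-0.061, -0.998, 0.002], [-0.044, 0.0, -0.999]]
wrist_force: [-0.1, -0.6, 0.5]
gripper_width: 0.919
t 25.925 tcp [ 0.4419 -0.0745  0.0786] units shift [-0.0602 -0.0029 -0.0435] turn [-0.0013  0.0425 -0.0061] maxnorm 0.07437782542029794 0.04300176561489069 f [-0.0616 -0.5724  0.4943] g 0.9186671709420965
ring [ 0.4446 -0.0746  0.1026] axis [-0.0074 -0.0002  1.    ] ang -3.4386806749447842 M [-0.0396 -0.1144 -0.0128]
```

Now retreat upward and look.

```bash
python3 -m inch '[{"x":0,"y":0,"z":0.3,"ax":0,"ay":0,"az":0,"jaw":0},{"x":0,"y":0,"z":0.6,"ax":0,"ay":0,"az":0,"jaw":0},{"x":-0.1,"y":0,"z":0.8,"ax":0,"ay":0,"az":0,"jaw":0},{"x":-0.3,"y":0,"z":0.5,"ax":0,"ay":0,"az":0,"jaw":0}]';python3 -c "
from h import *
print(sense()['tcp_pos'],sense()['wrist_force'])
P=camera_params('wrist');im=capture('wrist')[:,:,::-1];np.savez('w24.npz',R=P['R'],t=P['t']);cv2.imwrite('pics/w24.png',im)
s=capture('side')[:,:,::-1];cv2.imwrite('pics/s24f.png',s)
cv2.imwrite('pics/s24.png',cv2.resize(s[195:285,315:395],None,fx=6.5,fy=6.5,interpolation=cv2.INTER_CUBIC))
"
```

```text
time_s: 26.42
tcp_pos: [0.4166, -0.0747, 0.2121]
ee_rot: [[0.997, -0.061, -0.05], [-0.061, -0.998, 0.001], [-0.05, 0.002, -0.999]]
wrist_force: [0.8, 0.6, -0.6]
gripper_width: 1.0
[ 0.4166 -0.0747  0.2121] [ 0.7796  0.5712 -0.5983]
```

View pics/w24.png

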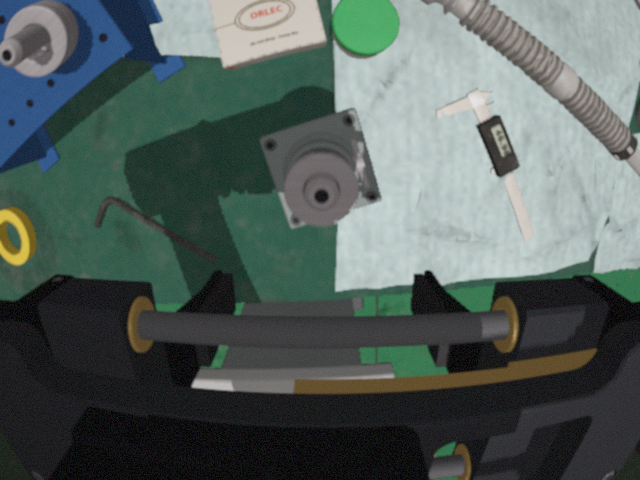

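View pics/s24.png

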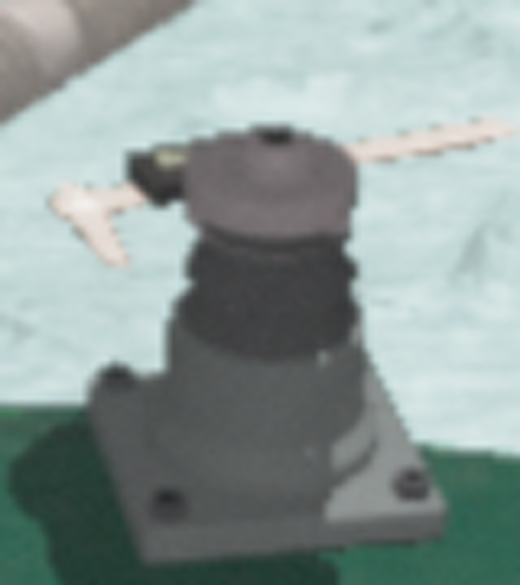

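```bash
python3 - <<'E'
from h import *
c=np.array([.4400,-.0773,0]); t=np.linspace(0,2*np.pi,361)
def f(z,r):
    q=np.array([proj("side",c+[r*np.cos(a),r*np.sin(a),z]) for a in t]);q=(q-[315,195])*6.5+3
    return q
for z in(.100,.106,.120,.126):
    q=f(z,.029);print(z,"L",q[q[:,0].argmin()],"R",q[q[:,0].argmax()],"top",q[q[:,1].argmin()],"bot",q[q[:,1].argmax()])
print("pilottop hole",(proj("side",c+[0,0,.13])-[315,195])*6.5+3)
# wrist check
P=camera_params("wrist");Q=np.load("w24.npz");P["R"]=Q["R"];P["t"]=Q["t"]
im=cv2.imread("pics/w24.png");cv2.imwrite("pics/w24c.png",cv2.resize(im[135:235,270:375],None,fx=6,fy=6,interpolation=cv2.INTER_CUBIC))
for z in(.120,.126): 
    q=np.array([proj("wrist",np.array([.4406,-.0760,z])+[.029*np.cos(a),.029*np.sin(a),0],P) for a in t]);q=(q-[270,135])*6+3;print(z,q.min(0),q.max(0))
print((proj("wrist",[.4406,-.0760,.13],P)-[270,135])*6+3)
E
```

```text
0.1 L [184.0509 213.6256] R [358.0462 220.334 ] top [264.2581 175.0131] bot [277.9694 258.3675]
0.106 L [184.6727 197.7976] R [359.0674 204.4974] top [265.0483 159.3936] bot [278.8226 242.329 ]
0.12 L [186.1348 160.5827] R [361.4684 167.2618] top [266.9059 122.674 ] bot [280.8289 204.6134]
0.126 L [186.7662 144.511 ] R [362.5053 151.1809] top [267.708  106.8185] bot [281.6955 188.323 ]
pilottop hole [275.1238 136.0251]
0.12 [ 81.5439 110.1325] [535.9142 552.5884]
0.126 [ 76.7369 115.9875] [540.5124 567.2111]
[308.4971 354.1115]
```

View pics/w24c.png

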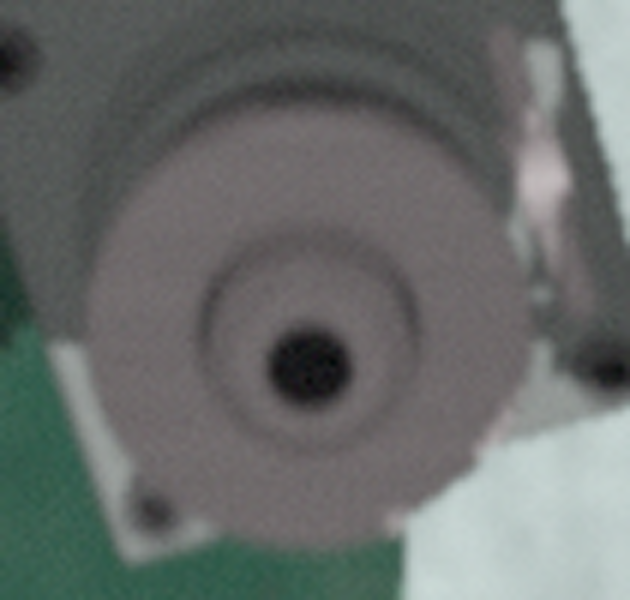

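```bash
python3 - <<'E'
from h import *
im=cv2.imread("pics/s24f.png")
for u in(344,346,350,354,357,360,364,367,369):
    print(u,[tuple(int(x) for x in im[v,u])for v in range(224,239)])
cv2.imwrite("pics/s24z.png",cv2.resize(im[208:245,336:376],None,fx=16,fy=14,interpolation=cv2.INTER_NEAREST))
E
```

```text
344 [(100, 98, 101), (102, 100, 105), (109, 108, 110), (116, 114, 118), (126, 124, 127), (159, 159, 150), (205, 205, 185), (206, 207, 185), (165, 167, 149), (141, 141, 128), (107, 107, 100), (85, 86, 81), (79, 79, 73), (88, 87, 81), (128, 130, 117)]
346 [(111, 108, 114), (110, 107, 113), (110, 107, 113), (108, 106, 112), (107, 104, 109), (93, 91, 93), (94, 92, 93), (95, 93, 94), (76, 75, 74), (63, 63, 61), (63, 62, 61), (67, 66, 65), (66, 63, 63), (66, 66, 64), (66, 67, 65)]
350 [(107, 106, 111), (110, 109, 114), (112, 110, 116), (115, 113, 120), (116, 112, 118), (112, 110, 116), (95, 93, 96), (73, 72, 74), (68, 66, 67), (76, 77, 77), (69, 70, 68), (66, 64, 64), (66, 66, 64), (65, 66, 64), (68, 67, 67)]
354 [(107, 105, 111), (108, 105, 111), (112, 111, 117), (115, 114, 119), (114, 113, 118), (114, 112, 118), (111, 109, 116), (86, 84, 88), (71, 68, 69), (71, 70, 73), (78, 77, 76), (71, 71, 69), (66, 65, 65), (68, 66, 65), (70, 68, 67)]
357 [(105, 104, 110), (105, 103, 109), (112, 109, 115), (116, 113, 120), (117, 114, 120), (115, 114, 121), (113, 111, 117), (92, 91, 96), (73, 71, 72),
[... 345 characters left out ...]
10, 108, 113), (114, 111, 118), (112, 110, 118), (113, 109, 116), (111, 108, 116), (95, 94, 98), (74, 71, 72), (63, 62, 62), (66, 66, 65), (66, 65, 65), (65, 63, 60), (68, 67, 63), (66, 65, 63), (66, 64, 64)]
367 [(109, 106, 113), (111, 109, 115), (109, 106, 113), (106, 104, 109), (105, 106, 110), (112, 110, 116), (107, 104, 109), (83, 82, 82), (87, 87, 83), (91, 90, 84), (69, 69, 66), (61, 60, 60), (63, 62, 63), (64, 63, 63), (65, 63, 64)]
369 [(116, 116, 113), (115, 115, 111), (125, 128, 118), (188, 189, 171), (203, 204, 183), (198, 198, 180), (192, 193, 174), (193, 193, 174), (212, 212, 190), (214, 215, 193), (187, 188, 168), (127, 129, 114), (94, 95, 85), (101, 104, 92), (161, 164, 146)]
```

View pics/s24z.png

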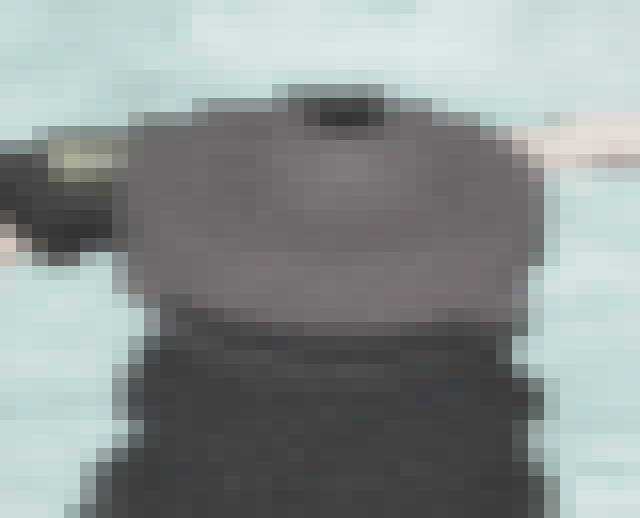

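```bash
python3 -m inch '[{"x":-0.5,"y":0.6,"z":0.6,"ax":0,"ay":0,"az":0,"jaw":0},{"x":-0.1,"y":0.9,"z":0.4,"ax":0,"ay":0,"az":0,"jaw":0},{"x":0,"y":0.9,"z":0.2,"ax":0,"ay":0,"az":0,"jaw":0},{"x":0,"y":0.9,"z":0,"ax":0,"ay":0,"az":0,"jaw":0}]';python3 -c "
from h import *
print(sense()['tcp_pos'],sense()['joints'])
s=capture('side')[:,:,::-1];cv2.imwrite('pics/s25f.png',s)
cv2.imwrite('pics/s25.png',cv2.resize(s[205:265,330:385],None,fx=10,fy=10,interpolation=cv2.INTER_CUBIC))
t=capture('top')[:,:,::-1];cv2.imwrite('pics/t25.png',cv2.resize(t[235:300,325:395],None,fx=8,fy=8,interpolation=cv2.INTER_CUBIC))
"
```

```text
time_s: 27.02
tcp_pos: [0.3788, 0.1263, 0.2859]
ee_rot: [[0.997, -0.07, -0.046], [-0.069, -0.998, 0.004], [-0.046, -0.001, -0.999]]
wrist_force: [1.7, 0.1, -1.8]
gripper_width: 1.002
[0.3788 0.1263 0.2859] [ 40.2972  -2.751  -16.4436  -1.931  -78.1655  46.1422]
```

View pics/s25.png

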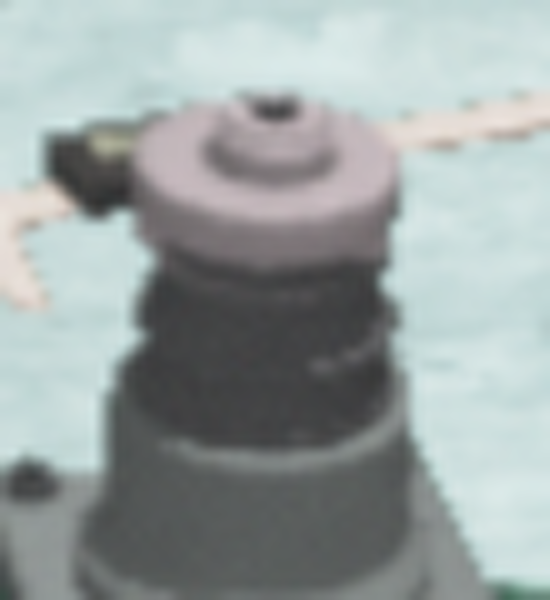

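View pics/t25.png

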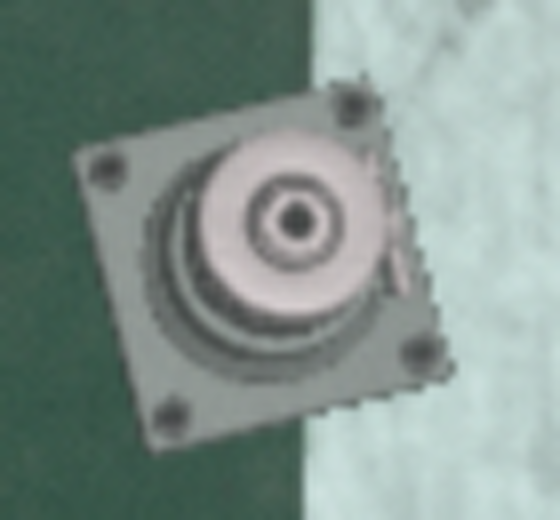

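```bash
python3 - <<'E'
import cv2,numpy as np
a=cv2.imread("pics/side0.png")[210:250,338:376];b=cv2.imread("pics/s25f.png")[210:250,338:376]
for u in (350,357,364):
    print(u,[(v,int(a[v-210,u-338].mean()),int(b[v-210,u-338].mean())) for v in range(220,246)])
g=lambda x:np.clip(255*(x/255.)**.6,0,255).astype(np.uint8)
cv2.imwrite("pics/ab.png",cv2.resize(np.hstack([g(a),g(b)]),None,fx=10,fy=14,interpolation=cv2.INTER_CUBIC))
E
```

```text
350 [(220, 68, 141), (221, 59, 156), (222, 56, 178), (223, 69, 187), (224, 101, 188), (225, 130, 172), (226, 114, 134), (227, 91, 118), (228, 83, 116), (229, 80, 114), (230, 92, 98), (231, 96, 74), (232, 95, 69), (233, 78, 78), (234, 68, 70), (235, 61, 65), (236, 63, 66), (237, 64, 66), (238, 63, 67), (239, 67, 68), (240, 84, 68), (241, 76, 68), (242, 68, 70), (243, 64, 66), (244, 60, 66), (245, 61, 66)]
357 [(220, 160, 170), (221, 128, 136), (222, 111, 121), (223, 110, 136), (224, 110, 173), (225, 111, 187), (226, 111, 182), (227, 111, 146), (228, 110, 125), (229, 111, 120), (230, 109, 116), (231, 101, 100), (232, 99, 74), (233, 95, 67), (234, 84, 76), (235, 68, 72), (236, 63, 68), (237, 62, 66), (238, 61, 65), (239, 65, 65), (240, 89, 64), (241, 103, 67), (242, 81, 70), (243, 65, 66), (244, 63, 66), (245, 65, 67)]
364 [(220, 202, 177), (221, 202, 179), (222, 210, 185), (223, 208, 189), (224, 152, 190), (225, 119, 178), (226, 139, 144), (227, 125, 124), (228, 107, 120), (229, 97, 114), (230, 96, 98), (231, 97, 71), (232, 93, 64), (233, 76, 65), (234, 66, 66), (235, 61, 65), (236, 60, 63), (237, 59, 64), (238, 61, 65), (239, 67, 70), (240, 89, 85), (241, 74, 77), (242, 64, 67), (243, 61, 64), (244, 60, 64), (245, 60, 63)]
```

View pics/ab.png

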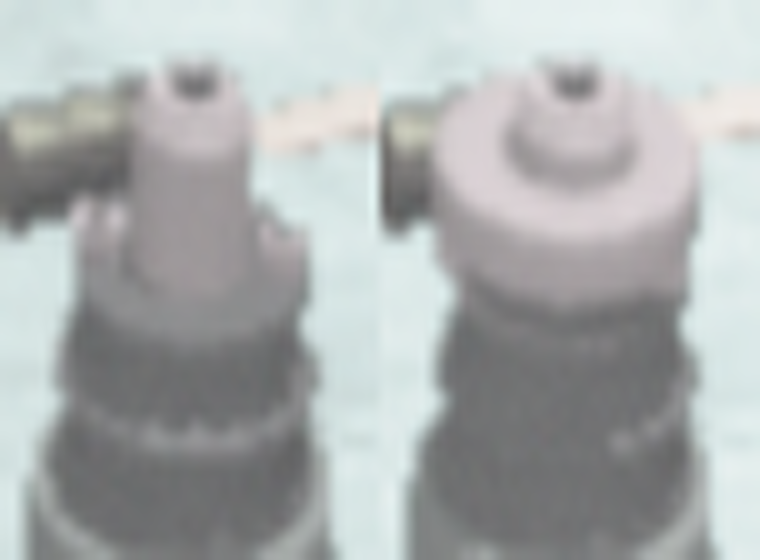

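```bash
python3 - <<'E'
from h import *
c=np.array([.4400,-.0773,0])
for nm,y,z in(("bore near .120",.014,.120),("bore near .126",.014,.126),("bore near .114",.014,.114),("chamfer near",.013,.125),("bore near bottom of top edge ring .120",.029,.120),("near bottom .1",.029,.100),("flange near",.026,.100),("far ring .12",-.029,.12),("far .126",-.029,.126)):
    print(nm,proj("side",c+[0,y,z]))
# brightness columns for far rim & bore
b=cv2.imread("pics/s25f.png")
for u in (347,350,353,361,364): print(u,[(v,int(b[v,u].mean())) for v in range(210,232)])
E
```

```text
bore near .120 [356.6    222.6503]
bore near .126 [356.7293 220.1616]
bore near .114 [356.4713 225.1274]
chamfer near [356.7113 220.3579]
bore near bottom of top edge ring .120 [356.544  225.9912]
near bottom .1 [356.1134 234.2612]
flange near [356.1255 233.5761]
far ring .12 [356.7542 213.4365]
far .126 [356.8803 210.9972]
347 [(210, 215), (211, 215), (212, 215), (213, 210), (214, 206), (215, 206), (216, 182), (217, 182), (218, 186), (219, 187), (220, 187), (221, 189), (222, 190), (223, 187), (224, 169), (225, 130), (226, 114), (227, 110), (228, 107), (229, 91), (230, 78), (231, 83)]
350 [(210, 225), (211, 223), (212, 220), (213, 216), (214, 212), (215, 193), (216, 185), (217, 186), (218, 173), (219, 147), (220, 141), (221, 156), (222, 178), (223, 187), (224, 188), (225, 172), (226, 134), (227, 118), (228, 116), (229, 114), (230, 98), (231, 74)]
353 [(210, 224), (211, 225), (212, 222), (213, 217), (214, 192), (215, 194), (216, 185), (217, 160), (218, 155), (219, 154), (220, 127), (221, 112), (222, 118), (223, 165), (224, 185), (225, 188), (226, 165), (227, 132), (228, 118), (229, 116), (230, 112), (231, 87)]
361 [(210, 227), (211, 228), (212, 226), (213, 220), (214, 212), (215, 197), (216, 188), (217, 178), (218, 168), (219, 165), (220, 145), (221, 124), (222, 127), (223, 171), (224, 188), (225, 188), (226, 174), (227, 140), (228, 125), (229, 118), (230, 113), (231, 86)]
364 [(210, 225), (211, 228), (212, 226), (213, 221), (214, 217), (215, 212), (216, 197), (217, 190), (218, 187), (219, 183), (220, 177), (221, 179), (222, 185), (223, 189), (224, 190), (225, 178), (226, 144), (227, 124), (228, 120), (229, 114), (230, 98), (231, 71)]
```

```bash
python3 -m inch '[{"x":-0.3,"y":0,"z":0.3,"ax":0,"ay":0,"az":0,"jaw":0},{"x":0,"y":0,"z":0,"ax":0,"ay":0,"az":0,"jaw":0},{"x":0,"y":0,"z":0,"ax":0,"ay":0,"az":0,"jaw":0}]'; python3 - <<'E'
from h import *
print(sense()['wrist_force'])
P=camera_params('wrist')
im=capture('side')[:,:,::-1];cv2.imwrite('pics/s26.png',im);w=capture('wrist')[:,:,::-1];cv2.imwrite('pics/w26.png',w)
cv2.imwrite('pics/s26r.png',cv2.resize(im[215:320,230:340],None,fx=5.4,fy=5.4,interpolation=cv2.INTER_CUBIC))
a=cv2.imread('pics/side0.png')[260:330,265:330]
b=cv2.imread('pics/s17.png')[280:480,210:400]
cv2.imwrite('pics/drv.png',cv2.resize(b,None,fx=3.2,fy=3,interpolation=cv2.INTER_CUBIC))
E
```

```text
time_s: 27.5
tcp_pos: [0.3599, 0.1286, 0.2998]
ee_rot: [[0.997, -0.062, -0.053], [-0.062, -0.998, -0.0], [-0.053, 0.003, -0.999]]
wrist_force: [-0.1, 0.1, -0.3]
gripper_width: 0.998
[-0.1389  0.1293 -0.2759]
```

View pics/s26.png

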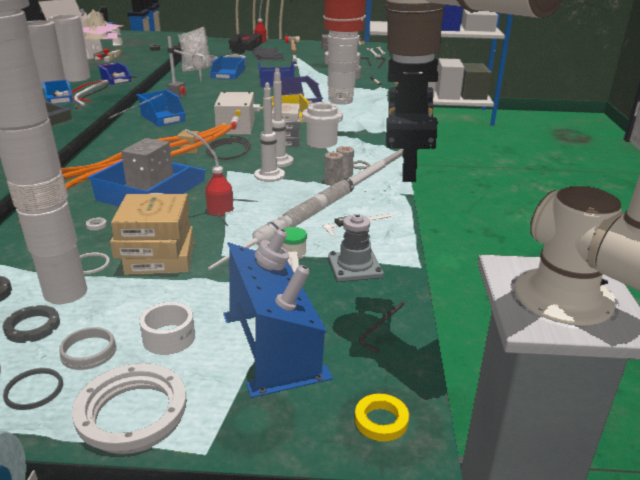

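View pics/s26r.png

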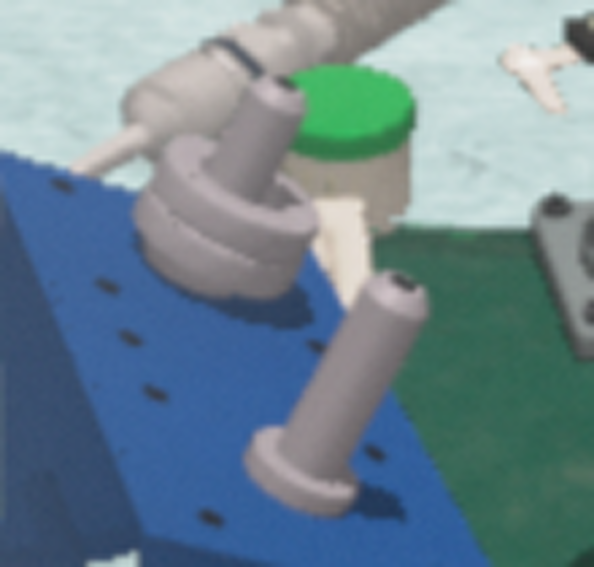

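View pics/drv.png

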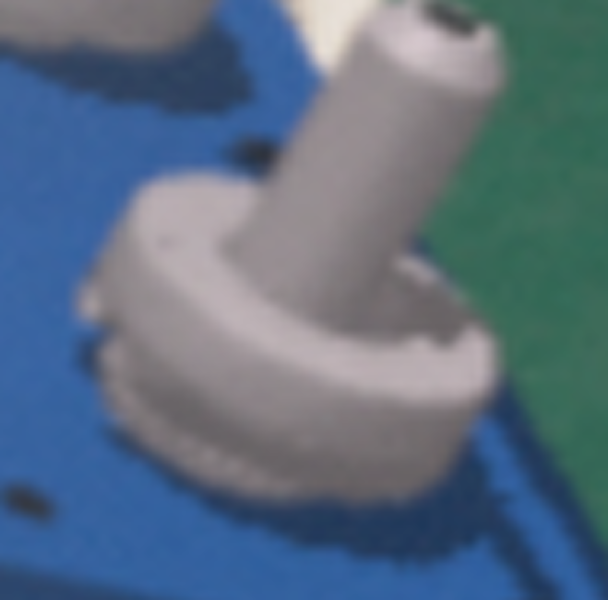

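View pics/w26.png

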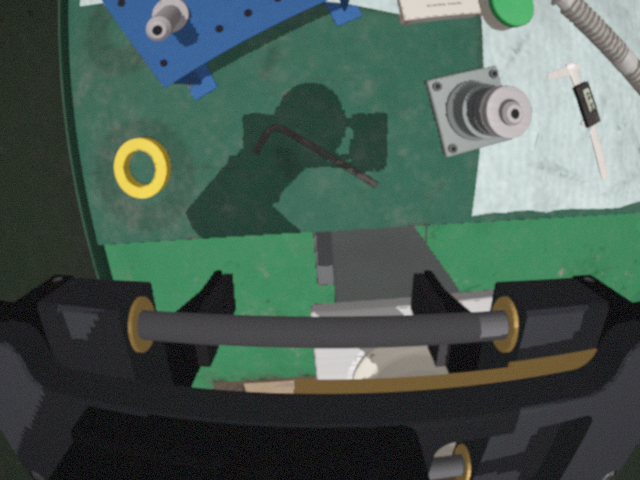

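```bash
python3 -c "
from station import *
print(finish_job())"
```

```text
the job is handed in; nothing more can be done
None
```

The job is done and handed in at about 27.7 s. Both spacers are on the spare peg and the driver ring is on the arbor, slot down, over both dogs and flat on the flange. The gripper is open and clear of everything.

**What I did**
- I moved spacer_b and then spacer_a to the spare peg. My first grip caught both spacers, so I set them back down, regripped higher and took one at a time.
- I lifted the driver ring off and lined its slot up with the dogs, which I measured at about -3.5° in the wrist camera.
- I lowered it with about 10 N of contact force. It dropped over the dogs on the first try, so I never had to turn it by feel.

**Last checks**
- **Ring height:** at contact the arm put the underside 100.6 mm above the bench, where the seat is 100 mm and riding on the dogs would be 106 mm. The wrist view also matched seated rather than riding. In the side view the top face is at about 118–120 mm and level; seated is 120 mm.
- **Spacers:** the final pictures show both stacked on the spare peg, the other peg empty, and nothing fallen or moved that I could see.

**What disagreed**
- **Fingertips:** the fingers really end about 25–31 mm behind the reported TCP. I allowed for this after seeing it in the pictures and closing the jaws on nothing.
- **Side view under the ring:** there is a dark band about 7 mm high just above the flange, which could look like a gap. I took it to be the shaded, narrower slotted part of the ring, because it looked the same on the peg and the other height checks agree. I did not check it by touch.
- **Forces:** there was one brief 20 N sideways reading while approaching spacer_a, cause unclear and gone at the next reading. Setting down spacer_b peaked at about 38 N.

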